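# Nest the silver beakers and gauge the set's height

### The arm

A 6-joint arm with a two-finger parallel gripper is mounted at the origin on the work surface. World frame = base frame: x ahead of the robot, y to its left, z up, the work surface at z = 0. Lengths are in mm, angles in rad, forces in N, time in s.
With the tool pointing down it reaches from about 400 to 925 mm from the base axis. Payload 12.5 kg.
Tool frame: the origin (TCP) lies at the very end of the fingers, on their centre line; the grasp point (between the pads) lies behind it (env.grip_depth is the z of the grasp point in the tool frame, in mm); z points along the fingers, y is the line along which they close (so a half turn about z gives the same grasp; the last joint's range is limited). The gripper opens to 95 mm and grips with 3 to 60 N. Pads are 20 mm wide; open, the fingers measure 119 mm over their backs; the gripper's body (75 mm by 180 mm) begins 59 mm behind the grasp point.
Start: joints at [1.076, 0.491, 1.559, -0, 1.092, -0.106], TCP at [236.909, 578.378, 214.661] pointing down, gripper open.
Joint ranges: [-3.1, 3.1], [-0.84, 2.19], [0.05, 2.79], [-1.13, 4.28], [0.06, 2.93], [-2.69, 2.69]. Speed limits (rad/s): [2.22, 2.22, 2.79, 3.14, 3.14, 3.14].

### API

Orientations are given as [roll, pitch, yaw] about the fixed x, y, z axes, in that order (R = Rz(yaw) Ry(pitch) Rx(roll)).
In Python, from cell import env, optics gives the robot as it stands.
- The arm moves only by the tool step_arm, never from a script. Its argument "moves" is a list of rows, each an object of numbers: "tx", "ty", "tz": the shift along the tool's x, y, z in mm; "roll": the turn about the tool's z in rad. In form: [{"tx": .., "ty": .., "tz": .., "roll": ..}, ...]. A call has 1 to 12 rows; each row is the pose to reach, as a shift and turn from the pose commanded when the call began, along the tool's axes at that moment; what a row does not reach only later rows make up. A row lasts 1/12 s, in which the tool goes at most 41.7 mm and 7.16 degrees, less where a joint would pass 70% of its speed; a pose out of reach is approached as far as the arm can. A call with a gripper value outside its range is refused whole. "grip" is the finger opening in mm, from 0 to 95.1, set as the call begins (left out, the last holds). The fingers move at their own pace and stop on an object; the grip force is fixed at half the most. Time passes only in rows, so rows that repeat a pose let the fingers close. It gives the time, the measured TCP pose, the force, the opening and the grip force at its end, in the units of the state.
- env.state(): the state, without advancing time (a new reading comes with each control period).
- optics.read_camera(name): name is "scene" or "side" or "wrist"; returns a dict with "pixels" (420x560x3 uint8, blue, green, red), "mtx" (3x3 intrinsics, pixels), "view" (4x4, takes a point from world to camera coordinates). Camera axes: x right, y down, z forward; pixel columns grow to the right and rows downward; lengths in mm; the calibration is good to about 2 mm. A picture is of the moment at which its call begins. There is no depth.
- env.job_done(): hands the job in; it is judged then, once.
The state is a dict: "t": time; "joints": joint angles; "qvel": joint speeds; "tau": joint torques, N m; "eef_pos": TCP position; "tcp_rot": TCP orientation; "ft_force": force on the tool from outside, world axes, zero at the start; "moment": the same for the moment, N m; "opening": opening from 0.0 (shut) to 1.0 (fully open); "grip_force": force on a finger pad.
Only numpy, scipy, OpenCV 4.12 (cv2) and the standard library are available. Lean on these libraries where they do the work, as an engineer would, in place of code of your own. Each camera call takes 0.05 s, during which the arm holds its last target. There are 200 camera calls.

### The job

Clear the polish bottle off the stand, upright into the wooden tray, and build the set of beakers on the stand's round mark: the largest beaker first, upright in the middle of the mark, and every other beaker on the table nested inside it in size order. With the whole set nested, pull the sprung gauge up until its pointer tip is level with the rim of the topmost beaker, hold it still there for two seconds, then ease it gently all the way home without letting it snap, and let go. Leave the set, upright, on the mark, and do not disturb the teapot, its lid or the gift box.

Things in the scene. Friction and masses are not known exactly. Their poses are not given: they have to be found in the camera images.
- stand: Fixed measuring stand. Dark wooden base board 130 (its x) by 270 (its y) by 8 mm; origin under the board's centre, z up. At y = -65 mm lies the round mark; at y = +85 mm rises the gauge's dark steel column, 34 by 30 mm, to 143 mm above the table, with white graduation lines (for looks).
- plate (a point): Centre of the round mark (brass ring 84 mm across, flush) on the top face of the stand's board, 8 mm above the table; its axes are those of the stand.
- gauge (a joint): Travel in m of the gauge's slide, straight up out of its column: 0 = fully home (down), at most 0.125. A spring draws it home: about 5 N at the start of the pull, rising 0.4 N per 10 mm to about 10 N; let go, it snaps down. It has no catch.
- gauge_knob (a point): Grip point of the slide (rises with it), 165 mm above the table at home: middle of a vertical brass neck 16 mm across, which at home is free from 149 to 181 mm above the table, with a flange 30 mm across and 7 mm thick on top. Take the neck from above, fingers around and under the flange, and pull straight up.
- gauge_tip (a point): Tip (brass end), at mid thickness, of the slide's level pointer blade, 10 mm wide and 4 mm thick, that reaches from a drop bar beside the column towards the round mark, ending 47 mm from the mark's centre. At home it is 22 mm above the table. It rises with the slide.
- bottle: Small closed white polish bottle, 40 mm across, 85 mm high with its cap (straight side up to about 45 mm), 120 g; origin at the centre of its underside. It stands on the stand's round mark at the start.
- tray: Fixed shallow open wooden tray, 150 (its x) by 120 (its y) by 20 mm outside, walls and floor 5 mm; origin at the centre of its underside.
- beaker_a: Silver beaker (largest, always there), open on top, 70 mm across at the rim and 64 mm at the foot, 54 mm high, wall 3 mm, solid foot 16 mm thick (inner floor 16 mm up), about 160 g; origin at the centre of its underside, z towards its mouth. Nested in a larger one it stands on that one's floor, its rim 16 mm above the other's, with at least 2.5 mm to spare all round. Starts upright on the table.
- rim_a (a point): Centre of the mouth of beaker_a, in the plane of its rim, 54 mm above its underside.
- beaker_b: Silver beaker (may be absent), open on top, 60 mm across at the rim and 54 mm at the foot, 54 mm high, wall 3 mm, solid foot 16 mm thick (inner floor 16 mm up), about 138 g; origin at the centre of its underside, z towards its mouth. Nested in a larger one it stands on that one's floor, its rim 16 mm above the other's, with at least 2.5 mm to spare all round. Starts upright on the table.
- rim_b (a point): Centre of the mouth of beaker_b, in the plane of its rim, 54 mm above its underside.
- beaker_c: Silver beaker (may be absent), open on top, 50 mm across at the rim and 44 mm at the foot, 54 mm high, wall 3 mm, solid foot 16 mm thick (inner floor 16 mm up), about 116 g; origin at the centre of its underside, z towards its mouth. Nested in a larger one it stands on that one's floor, its rim 16 mm above the other's, with at least 2.5 mm to spare all round. Starts upright on the table.
- rim_c (a point): Centre of the mouth of beaker_c, in the plane of its rim, 54 mm above its underside.
- beaker_d: Silver beaker (may be absent), open on top, 40 mm across at the rim and 34 mm at the foot, 54 mm high, wall 3 mm, solid foot 16 mm thick (inner floor 16 mm up), about 94 g; origin at the centre of its underside, z towards its mouth. Nested in a larger one it stands on that one's floor, its rim 16 mm above the other's, with at least 2.5 mm to spare all round. Starts upright on the table.
- rim_d (a point): Centre of the mouth of beaker_d, in the plane of its rim, 54 mm above its underside.
- beaker_e: Silver beaker (may be absent), open on top, 30 mm across at the rim and 24 mm at the foot, 54 mm high, wall 3 mm, solid foot 16 mm thick (inner floor 16 mm up), about 72 g; origin at the centre of its underside, z towards its mouth. Nested in a larger one it stands on that one's floor, its rim 16 mm above the other's, with at least 2.5 mm to spare all round. Starts upright on the table.
- rim_e (a point): Centre of the mouth of beaker_e, in the plane of its rim, 54 mm above its underside.
- teapot: Silver teapot, about 125 mm over spout and handle, 110 mm high; origin under its centre. Bystander.
- potlid: Silver domed lid, 74 mm across, 38 mm high; origin under its centre. Bystander.
- giftbox: Red and brown gift box, 123 by 93 by 53 mm; origin under its centre. Bystander.

How it is judged (in metres and radians):
On the way, in this order (a step that is already met when the one before it is completed fails the run):
1. all beakers present are nested in size order, upright, on the round mark (horizontal distance between beaker_a and plate below 0.015 m and z of beaker_a in the frame of plate below 0.004 m and angle between each of beaker_a, beaker_b, beaker_c, beaker_d, beaker_e's own z axis and vertical below 0.12 rad and horizontal distance between beaker_a and beaker_b below 0.022 m and z of beaker_b in the frame of beaker_a between 0.011 and 0.021 m and horizontal distance between each of beaker_a, beaker_b and beaker_c below 0.022 m and z of beaker_c in the frame of beaker_a between 0.011 and 0.037 m and horizontal distance between each of beaker_a, beaker_b, beaker_c and beaker_d below 0.022 m and z of beaker_d in the frame of beaker_a between 0.011 and 0.053 m and horizontal distance between each of beaker_a, beaker_b, beaker_c, beaker_d and beaker_e below 0.022 m and z of beaker_e in the frame of beaker_a between 0.011 and 0.069 m and z of beaker_c in the frame of beaker_b between 0.011 and 0.021 m and z of beaker_d in the frame of beaker_b between 0.011 and 0.037 m and z of beaker_e in the frame of beaker_b between 0.011 and 0.053 m and z of beaker_d in the frame of beaker_c between 0.011 and 0.021 m and z of beaker_e in the frame of beaker_c between 0.011 and 0.037 m and z of beaker_e in the frame of beaker_d between 0.011 and 0.021 m and value of joint gauge below 0.01 m), for 0.2 s.
2. the gauge's pointer is held level (within 5 mm) with the rim of the topmost beaker of the complete nest for 1 s (horizontal distance between beaker_a and plate below 0.015 m and z of beaker_a in the frame of plate below 0.004 m and angle between each of beaker_a, beaker_b, beaker_c, beaker_d, beaker_e's own z axis and vertical below 0.12 rad and horizontal distance between beaker_a and beaker_b below 0.022 m and z of beaker_b in the frame of beaker_a between 0.011 and 0.021 m and horizontal distance between each of beaker_a, beaker_b and beaker_c below 0.022 m and z of beaker_c in the frame of beaker_a between 0.011 and 0.037 m and horizontal distance between each of beaker_a, beaker_b, beaker_c and beaker_d below 0.022 m and z of beaker_d in the frame of beaker_a between 0.011 and 0.053 m and horizontal distance between each of beaker_a, beaker_b, beaker_c, beaker_d and beaker_e below 0.022 m and z of beaker_e in the frame of beaker_a between 0.011 and 0.069 m and z of beaker_c in the frame of beaker_b between 0.011 and 0.021 m and z of beaker_d in the frame of beaker_b between 0.011 and 0.037 m and z of beaker_e in the frame of beaker_b between 0.011 and 0.053 m and z of beaker_d in the frame of beaker_c between 0.011 and 0.021 m and z of beaker_e in the frame of beaker_c between 0.011 and 0.037 m and z of beaker_e in the frame of beaker_d between 0.011 and 0.021 m and z of gauge_tip in the frame of rim_a above -0.005 m and z of gauge_tip in the frame of rim_b above -0.005 m and z of gauge_tip in the frame of rim_c above -0.005 m and z of gauge_tip in the frame of rim_d above -0.005 m and z of gauge_tip in the frame of rim_e above -0.005 m and (z of gauge_tip in the frame of rim_a below 0.005 m or z of gauge_tip in the frame of rim_b below 0.005 m or z of gauge_tip in the frame of rim_c below 0.005 m or z of gauge_tip in the frame of rim_d below 0.005 m or z of gauge_tip in the frame of rim_e below 0.005 m)), for 1 s.
3. the gauge is home again (value of joint gauge below 0.004 m), for 0.2 s.
At the end, for the whole second after the job is handed in: Every beaker present stands upright (within 0.12 rad), nested in the next larger one present, the largest on the stand within 15 mm of the centre of the round mark; the bottle stands upright in the tray; the gauge is home (within 4 mm); everything is at rest and let go (horizontal distance between beaker_a and plate below 0.015 m and z of beaker_a in the frame of plate below 0.004 m and angle between each of beaker_a, beaker_b, beaker_c, beaker_d, beaker_e's own z axis and vertical below 0.12 rad and horizontal distance between beaker_a and beaker_b below 0.022 m and z of beaker_b in the frame of beaker_a between 0.011 and 0.021 m and horizontal distance between each of beaker_a, beaker_b and beaker_c below 0.022 m and z of beaker_c in the frame of beaker_a between 0.011 and 0.037 m and horizontal distance between each of beaker_a, beaker_b, beaker_c and beaker_d below 0.022 m and z of beaker_d in the frame of beaker_a between 0.011 and 0.053 m and horizontal distance between each of beaker_a, beaker_b, beaker_c, beaker_d and beaker_e below 0.022 m and z of beaker_e in the frame of beaker_a between 0.011 and 0.069 m and z of beaker_c in the frame of beaker_b between 0.011 and 0.021 m and z of beaker_d in the frame of beaker_b between 0.011 and 0.037 m and z of beaker_e in the frame of beaker_b between 0.011 and 0.053 m and z of beaker_d in the frame of beaker_c between 0.011 and 0.021 m and z of beaker_e in the frame of beaker_c between 0.011 and 0.037 m and z of beaker_e in the frame of beaker_d between 0.011 and 0.021 m and x of bottle in the frame of tray between -0.07 and 0.07 m and y of bottle in the frame of tray between -0.055 and 0.055 m and z of bottle in the frame of tray below 0.012 m and angle between bottle's own z axis and vertical below 0.15 rad and value of joint gauge below 0.004 m and linear speed of each of beaker_a, beaker_b, beaker_c, beaker_d, beaker_e, bottle below 0.02 m/s); the robot touches nothing.
It fails at once if the gauge snaps back (faster than 0.35 m/s) (velocity of joint gauge below -0.35 m/s).
It fails at once if the teapot is disturbed (moved over 25 mm) (distance of teapot from where it was at the start of the episode above 0.025 m).
It fails at once if the potlid is disturbed (moved over 25 mm) (distance of potlid from where it was at the start of the episode above 0.025 m).
It fails at once if the giftbox is disturbed (moved over 25 mm) (distance of giftbox from where it was at the start of the episode above 0.025 m).
Of beaker_b, beaker_c, beaker_d, beaker_e only 2 to 4 are there at a start; the rules pass over those that are not, and their reading is None.
At some moment in a run one of beaker_a, beaker_b, beaker_c may be knocked a few centimetres aside while the robot is not near it.
It also fails if it takes over 210 s, if anything falls off the work surface, if the arm or the gripper's body presses on something with over 40 N, if the wrist force passes 120 N, or if a joint passes its speed limit or range.

## Working session

There is one attempt and no reset: what is moved stays moved. The work goes in short steps, Python scripts to look and compute and a tool call to move; the robot and the scene stay as the last step left them, time stands still between calls to the robot, and variables do not carry over. Pictures are saved under pics/ and viewed, at most 14 in all, crops included, and the job is handed in when it is done.

Besides the shell and the picture viewer there is one more tool, called after "Request:" as name(argument=value, ...), one argument or row to a line, values as JSON. step_arm: Moves the arm, as the interface text tells. Its arguments: {"type":"object","properties":{"moves":{"type":"array"},"grip":{"type":"number"}},"required":["moves"]}

```bash
ls && mkdir -p pics
cat > h.py <<'E'
import numpy as np, cv2
from cell import env, optics
def shot(name, fn):
    c=optics.read_camera(name); cv2.imwrite(f'pics/{fn}.png',c['pixels']); np.savez(f'pics/{fn}.npz',mtx=c['mtx'],view=c['view']); return c
def ray(fn,u,v,z):
    d=np.load(f'pics/{fn}.npz'); R=d['view'][:3,:3]; t=d['view'][:3,3]
    o=-R.T@t; w=R.T@np.linalg.solve(d['mtx'],[u,v,1.]); return o+w*(z-o[2])/w[2]
def proj(fn,p):
    d=np.load(f'pics/{fn}.npz'); q=d['mtx']@(d['view'][:3,:3]@np.array(p,float)+d['view'][:3,3]); return q[:2]/q[2]
E
python3 - <<'E'
from h import *
a=[shot(n,n+'0') for n in('scene','side','wrist')]
print(env.state(), env.grip_depth)
for c in a: print(c['view'].round(3).tolist(), c['mtx'].tolist())
cv2.imwrite('pics/big.png',cv2.resize(a[0]['pixels'],(800,600),interpolation=cv2.INTER_CUBIC))
cv2.imwrite('pics/bigside.png',cv2.resize(a[1]['pixels'],(800,600),interpolation=cv2.INTER_CUBIC))
E
```

```text
pics
{'t': 0.15, 'joints': array([ 1.07640069e+00,  4.91380039e-01,  1.55934672e+00,  7.15562833e-06,
        1.09170722e+00, -1.05624283e-01]), 'qvel': array([-0.00071161, -0.00103734, -0.00215201,  0.00116307, -0.00158431,
        0.00122933]), 'tau': array([ 6.21897379e-04, -6.12896562e+01, -2.58278024e+01,  6.92095771e-02,
        4.73562127e-02, -7.09203960e-05]), 'eef_pos': array([236.80434172, 578.18804932, 214.20866214]), 'tcp_rot': array([-3.14075669e+00, -9.50111130e-05,  2.75281795e+00]), 'ft_force': array([ 0.46740188, -0.43716422, -0.55377832]), 'moment': array([-0.03005032,  0.03612172,  0.00624209]), 'grip_force': 0.0, 'opening': 1.005018464854101} -18.8
[[-0.03, 1.0, -0.002, -0.498], [0.682, 0.019, -0.731, -294.256], [-0.731, -0.023, -0.682, 1810.934], [0.0, 0.0, 0.0, 1.0]] [[479.5034482032523, 0.0, 283.4738366120206], [0.0, 479.5034482032523, 212.677193542403], [0.0, 0.0, 1.0]]
[[0.781, -0.624, -0.019, -451.898], [-0.321, -0.376, -0.869, 297.962], [0.535, 0.685, -0.494, 683.367], [0.0, 0.0, 0.0, 1.0]] [[414.82384525955104, 0.0, 275.6815764386013], [0.0, 414.82384525955104, 205.23136904757203], [0.0, 0.0, 1.0]]
[[0.381, 0.925, -0.001, -624.437], [0.883, -0.363, 0.298, -31.976], [0.275, -0.115, -0.955, 393.292], [0.0, 0.0, 0.0, 1.0]] [[331.8630787105441, 0.0, 277.3993082087922], [0.0, 331.8630787105441, 207.73150638991007], [0.0, 0.0, 1.0]]
```

View pics/big.png

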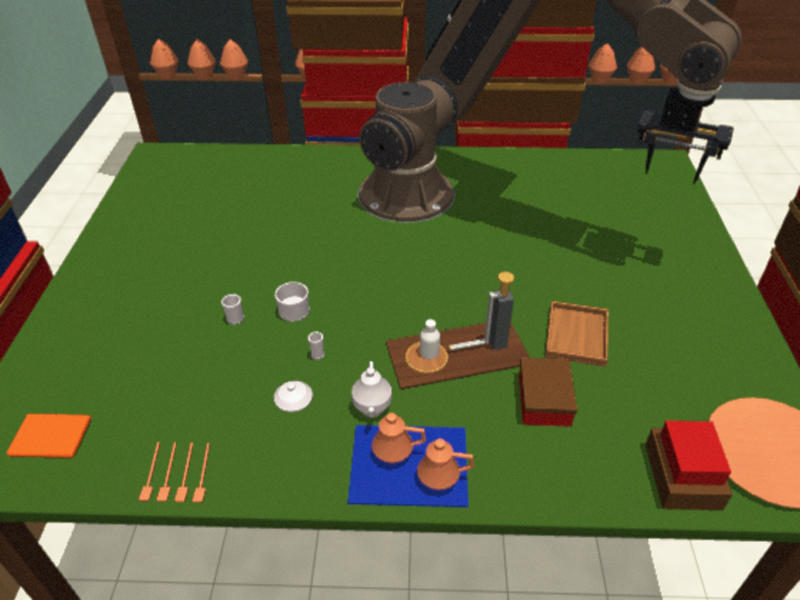

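View pics/bigside.png

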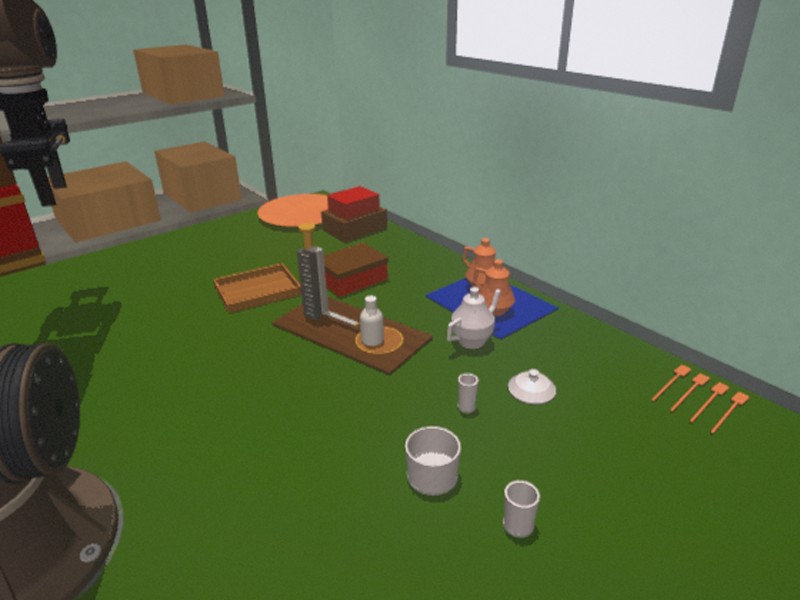

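The scene view (800x600) shows three beakers: large at (292,301), medium at (232,309) and small at (316,346). It also shows the lid at (293,396), teapot at (371,392), stand at about (455,350) with bottle (430,340) and knob (506,278), tray at (578,333) and gift box at (547,390). I'll fit the beaker silhouettes in both cameras and take enlarged crops of the stand.

```bash
cat >> h.py <<'E'
from scipy.optimize import minimize
def circ(x,y,z,r): 
    a=np.linspace(0,2*np.pi,40); return [(x+r*np.cos(t),y+r*np.sin(t),z) for t in a]
def mask(fn):
    hsv=cv2.cvtColor(cv2.imread(f'pics/{fn}.png'),cv2.COLOR_BGR2HSV); return ((hsv[...,1]<90)&(hsv[...,2]>60)).astype(np.float32)
def sil(fn,x,y,D,z0,prof=None):
    pts=circ(x,y,z0+54,D/2)+circ(x,y,z0,D/2-3)
    p=np.array([proj(fn,q) for q in pts])
    h=cv2.convexHull((p*16*1).astype(np.float32)).round().astype(np.int32)
    big=np.zeros((420,560),np.uint8); cv2.fillPoly(big,[h],255,cv2.LINE_AA,4); return big.astype(np.float32)/255,p
def fit(fns,x,y,D,z0=0):
    ms={}
    for f in fns:
        m=mask(f);u,v=proj(f,(x,y,z0+27)); w=np.zeros_like(m); cv2.circle(w,(int(u),int(v)),int(55),1,-1)
        _,lab=cv2.connectedComponents((m).astype(np.uint8)); l=lab[int(v)-4:int(v)+5,int(u)-4:int(u)+5]; l=l[l>0]
        L=np.bincount(l).argmax(); mm=(lab==L).astype(np.uint8)
        cs,_=cv2.findContours(mm,0,2); out=np.zeros_like(mm); cv2.drawContours(out,[cv2.convexHull(max(cs,key=len))],-1,1,-1); ms[f]=out.astype(np.float32)
    def cost(p): return sum(np.abs(sil(f,p[0],p[1],D,z0)[0]-ms[f]).sum()/ms[f].sum() for f in fns)
    r=minimize(cost,[x,y],method='Nelder-Mead',options=dict(initial_simplex=[[x,y],[x+8,y],[x,y+8]],xatol=.05)); return r.x.round(1),round(r.fun/len(fns),3)
E
python3 - <<'E'
from h import *
s=.7
for nm,(u,v),(u2,v2) in [('A',(292,302),(433,465)),('M',(232,310),(520,512)),('S',(316,347),(468,396))]:
    print(nm, ray('scene0',u*s,v*s,27).round(), ray('side0',u2*s,v2*s,27).round())
    x,y,_=ray('side0',u2*s,v2*s,27)
    for D in (70,60,50,40,30):
        try: print(D,[fit(f,x,y,D) for f in (['scene0'],['side0'],['scene0','side0'])])
        except Exception as e: print(D,e)
im=cv2.imread('pics/scene0.png')[180:280,260:435]; im2=cv2.imread('pics/side0.png')[150:265,145:310]
cv2.imwrite('pics/c1.png',cv2.resize(im,(798,456),interpolation=cv2.INTER_CUBIC)); print(798/175)
cv2.imwrite('pics/c2.png',cv2.resize(im2,(792,552),interpolation=cv2.INTER_CUBIC))
E
```

```text
A [ 461. -227.   27.] [ 454. -236.   27.]
70 [(array([ 459.1, -226.9]), np.float64(0.051)), (array([ 458.3, -229.8]), np.float64(0.031)), (array([ 458.9, -228. ]), np.float64(0.055))]
60 [(array([ 459.6, -227.3]), np.float64(0.182)), (array([ 457.7, -234.1]), np.float64(0.193)), (array([ 459.6, -229.8]), np.float64(0.193))]
50 [(array([ 461.1, -228.4]), np.float64(0.364)), (array([ 454. , -236.8]), np.float64(0.372)), (array([ 456.7, -233.8]), np.float64(0.373))]
40 [(array([ 465.4, -235.5]), np.float64(0.523)), (array([ 445.9, -228.8]), np.float64(0.54)), (array([ 456.8, -234.4]), np.float64(0.535))]
30 [(array([ 462.1, -238.7]), np.float64(0.67)), (array([ 452.2, -247.3]), np.float64(0.683)), (array([ 457.5, -245.2]), np.float64(0.678))]
M [ 489. -350.   27.] [ 482. -355.   27.]
70 [(array([ 475.2, -346.6]), np.float64(1.204)), (array([ 491.5, -338.2]), np.float64(1.212)), (array([ 490.9, -337.7]), np.float64(1.228))]
60 [(array([ 475.2, -349.8]), np.float64(0.778)), (array([ 491. , -343.6]), np.float64(0.771)), (array([ 493.9, -348.7]), np.float64(0.795))]
50 [(array([ 483.7, -349
[... 458 characters left out ...]
66.4, -161.8]), np.float64(2.292)), (array([ 594.8, -145.2]), np.float64(2.031)), (array([ 582.5, -151.5]), np.float64(2.224))]
60 [(array([ 575.7, -155.8]), np.float64(1.643)), (array([ 595.3, -152. ]), np.float64(1.452)), (array([ 583.6, -151.9]), np.float64(1.577))]
50 [(array([ 581.2, -164.1]), np.float64(1.039)), (array([ 587.6, -160.2]), np.float64(0.941)), (array([ 581. , -158.9]), np.float64(0.996))]
40 [(array([ 589.2, -161.9]), np.float64(0.519)), (array([ 589.8, -158.8]), np.float64(0.446)), (array([ 589.4, -158.4]), np.float64(0.485))]
30 [(array([ 587.1, -160.1]), np.float64(0.089)), (array([ 586.1, -163. ]), np.float64(0.065)), (array([ 587.8, -160.7]), np.float64(0.111))]
4.56
```

View pics/c1.png

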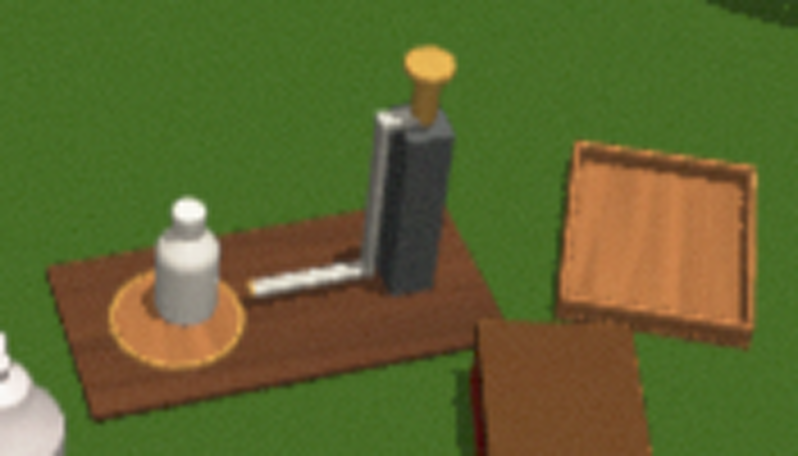

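View pics/c2.png

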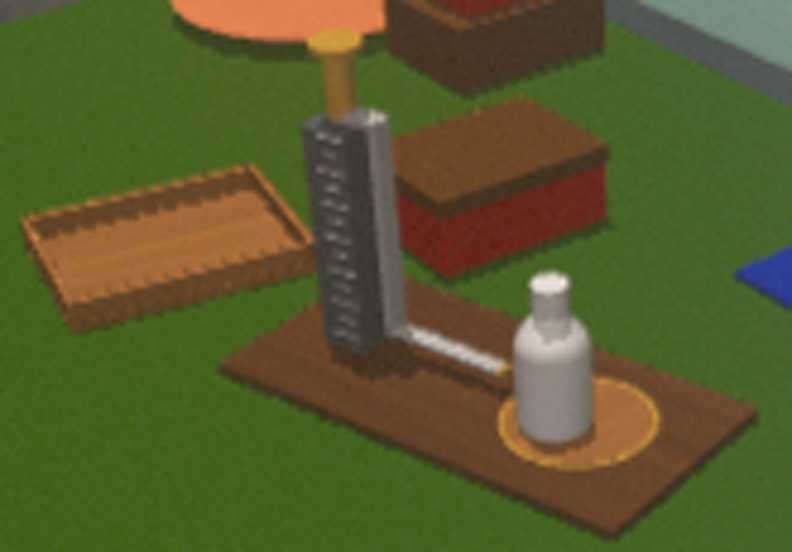

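Crops: the round mark is centred at c1 (177,317) / c2 (579,422). The bottle base is near c1 (187,308) / c2 (553,432) and its cap top at c1 (190,207) / c2 (550,283). The flange top is at c1 (430,63) / c2 (335,38). The stand and tray corners are also readable, so next I compute poses.

```bash
cat > m.py <<'E'
from h import *
from scipy.optimize import least_squares
P1=lambda u,v,z: ray('scene0',260+u/4.56,180+v/4.56,z)
P2=lambda u,v,z: ray('side0',145+u/4.8,150+v/4.8,z)
def sh(n,*a): print(n,[x.round(1)[:2].tolist() for x in a])
sh('ring',P1(177,317,8),P2(579,422,8))
sh('cap',P1(190,209,93),P2(550,283,93))
sh('base',P1(187,308,8),P2(553,432,8))
sh('knob',P1(430,63,188),P2(335,39,188))
sh('tip',P1(252,288,22),P2(507,370,22))
c=[P1(48,268,8),P1(97,413,8),P1(505,318,8)]; sh('corners scene FL NL NR',*c)
d=[P2(612,530,8),P2(757,410,8),P2(220,367,8)]; sh('corners side',*d)
t=[P1(577,143,20),P1(756,168,20),P1(752,330,20),P1(562,312,20)]; sh('tray',*t,np.mean(t,0))
t=[P2(25,218,20),P2(252,168,20),P2(315,238,20),P2(72,310,20)]; sh('tray',*t,np.mean(t,0))
b=[P1(478,322,53),P1(632,322,53),P1(650,456,53)]; sh('box',*b)
b=[P2(520,97,53),P2(605,152,53),P2(440,210,53)]; sh('box',*b)
E
python3 m.py
```

```text
ring [[592.8, 61.9], [589.9, 54.3]]
cap [[582.4, 68.0], [579.2, 59.7]]
base [[584.9, 68.1], [574.1, 55.7]]
knob [[553.9, 205.3], [549.0, 197.5]]
tip [[579.8, 108.5], [578.3, 101.0]]
corners scene FL NL NR [[552.5, -21.0], [672.3, 14.3], [587.9, 267.3]]
corners side [[546.1, -28.9], [667.7, 3.2], [472.6, 223.2]]
tray [[437.9, 329.5], [459.1, 445.1], [604.8, 415.6], [592.9, 300.5], [523.7, 372.7]]
tray [[455.4, 434.6], [595.0, 403.5], [577.6, 296.6], [429.6, 312.9], [514.4, 361.9]]
box [[633.2, 241.0], [630.6, 333.0], [732.8, 328.2]]
box [[746.8, 319.6], [739.2, 221.4], [621.1, 224.3]]
```

```bash
cat >> h.py <<'E'
def plan(x,y,z,yaw=None):
    s=env.state(); p=s['eef_pos']; r=s['tcp_rot']; ps=r[2]; yaw=ps if yaw is None else yaw
    d=np.array([x,y,z])-p; 
    c=dict(tx=d[0]*np.cos(ps)+d[1]*np.sin(ps), ty=d[0]*np.sin(ps)-d[1]*np.cos(ps), tz=-d[2], roll=(ps-yaw+np.pi)%(2*np.pi)-np.pi)
    print('at',p.round(1),'yaw',round(ps,3),'rp',r[:2].round(3),'t',round(s['t'],2),'| q6 new',round(float(np.arctan2(y,x)+np.pi/2-yaw),2)); print({k:round(float(v),3 if k=='roll' else 1) for k,v in c.items()})
E
python3 - <<'E'
from h import *
s=.7
print('teapot base', ray('scene0',371*s,408*s,10), ray('side0',473*s,340*s,10)); print('lid',ray('scene0',293*s,400*s,5))
print('knob teapot',ray('scene0',370*s,366*s,108), ray('side0',474*s,291*s,108))
print('handle/spout', ray('side0',452*s,330*s,50), ray('side0',497*s,293*s,80))
v=np.load('pics/wrist0.npz')['view']; o=-v[:3,:3].T@v[:3,3]; p=env.state()['eef_pos']; ps=2.7528; d=o-p
print('cam in tool', d[0]*np.cos(ps)+d[1]*np.sin(ps), d[0]*np.sin(ps)-d[1]*np.cos(ps), -d[2])
plan(590,60,250,1.836)
E
```

```text
teapot base [727.35746955 -41.17412603  10.        ] [711.44272206 -52.72329267  10.        ]
lid [ 708.55332667 -190.16833887    5.        ]
knob teapot [710.63964881 -40.57657532 108.        ] [708.04736226 -51.93355977 108.        ]
handle/spout [662.46166291 -50.19881464  50.        ] [769.54854758 -48.35415254  80.        ]
cam in tool 85.08898757768058 0.3652416513969676 -169.90189032906457
at [236.8 578.2 214.2] yaw 2.753 rp [-3.141 -0.   ] t 0.15 | q6 new -0.16
{'tx': -523.3, 'ty': -345.6, 'tz': -35.8, 'roll': 0.917}
```

Request:
step_arm(
  moves=[
    {"tx": -30, "ty": -20, "tz": -36, "roll": 0.1},
    {"tx": -60, "ty": -40, "tz": -36, "roll": 0.2},
    {"tx": -92, "ty": -61, "tz": -36, "roll": 0.3},
    {"tx": -126, "ty": -83, "tz": -36, "roll": 0.4},
    {"tx": -160, "ty": -106, "tz": -36, "roll": 0.5},
    {"tx": -194, "ty": -128, "tz": -36, "roll": 0.6},
    {"tx": -228, "ty": -151, "tz": -36, "roll": 0.7},
    {"tx": -262, "ty": -173, "tz": -36, "roll": 0.8},
    {"tx": -296, "ty": -196, "tz": -36, "roll": 0.917},
    {"tx": -330, "ty": -218, "tz": -36, "roll": 0.917},
    {"tx": -364, "ty": -240, "tz": -36, "roll": 0.917},
    {"tx": -390, "ty": -258, "tz": -36, "roll": 0.917},
  ],
)

```text
t: 1.15
eef_pos: [501.2, 189.3, 250.6]
tcp_rot: [3.142, 0.0, 1.835]
ft_force: [0.6, 0.3, 0.1]
opening: 1.0
grip_force: 0.0
```

```bash
python3 -c "
from h import *
plan(560,80,300,1.836)"
```

```text
at [501.2 189.3 250.6] yaw 1.835 rp [3.142 0.   ] t 1.15 | q6 new -0.12
{'tx': -120.9, 'ty': 28.2, 'tz': -49.4, 'roll': -0.001}
```

Request:
step_arm(
  moves=[
    {"tx": -25, "ty": 6, "tz": 0},
    {"tx": -58, "ty": 13, "tz": 0},
    {"tx": -91, "ty": 21, "tz": 0},
    {"tx": -115, "ty": 27, "tz": 0},
    {"tx": -121, "ty": 28, "tz": 0},
    {"tx": -121, "ty": 28, "tz": 0},
    {"tx": -121, "ty": 28, "tz": 0},
    {"tx": -121, "ty": 28, "tz": 0},
  ],
)

```text
validation failed for argument at $.mo...
```

```bash
python3 -c "
from h import *
c=shot('wrist','w1')['pixels']
cv2.imwrite('pics/w1b.png',cv2.resize(c,(800,600),interpolation=cv2.INTER_CUBIC))
print([proj('w1',p).round()/.7 for p in [(591.4,58,8),(551.5,201.4,188),(519,367,20),(581,64,93)]])
plan(0,0,0)"
```

```text
[array([451.42857143, 400.        ]), array([495.71428571, 321.42857143]), array([480.        ,  34.28571429]), array([452.85714286, 444.28571429])]
at [503.5 186.3 250.4] yaw 1.833 rp [3.141e+00 1.000e-03] t 1.2 | q6 new -0.26
{'tx': -49.4, 'ty': -534.6, 'tz': 250.4, 'roll': 0.0}
```

View pics/w1b.png

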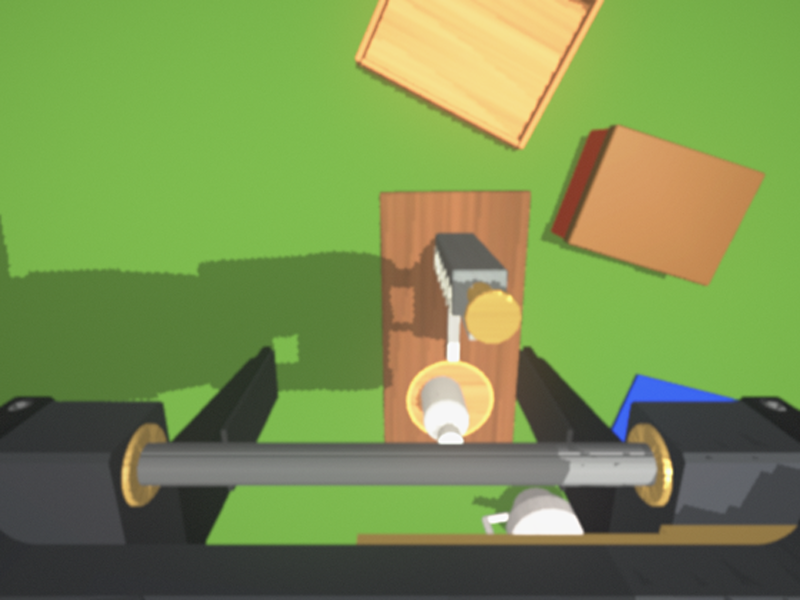

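```bash
python3 -c "
from h import *
R=lambda u,v,z: ray('w1',u*.7,v*.7,z).round(1)[:2]
print('ring',R(450,400,8),'knob',R(494,316,188),'corners',R(380,192,8),R(530,190,8),'tip',R(453,361,24),'tray',R(520,148,20),R(357,62,20), 'cap',R(451,437,93))
a,b=R(380,192,8),R(530,190,8); print('yaw stand',np.arctan2(*(b-a)[::-1]), np.linalg.norm(b-a))
a,b=R(520,148,20),R(357,62,20); print('tray edge',np.arctan2(*(b-a)[::-1]), np.linalg.norm(b-a))
print(proj('w1',(580.5,63,8))/.7,proj('w1',(580.5,63,85))/.7, proj('w1',(580.5,63,93))/.7)
plan(580,63,140,1.836)"
```

```text
ring [590.2  58.3] knob [549.4 204.3] corners [474.4 233.7] [597.3 268.4] tip [576.8 105.7] tray [574.8 297.7] [433.2 324.8] cap [577.7  70.7]
yaw stand 0.27518038333076206 127.70473757852523
tray edge 2.9524950939990795 144.16993445236767
[441.92151849 393.55036318] [450.51395425 439.93159459] [451.59701367 445.77785645]
at [503.5 186.3 250.4] yaw 1.833 rp [3.141e+00 1.000e-03] t 1.2 | q6 new -0.16
{'tx': -138.9, 'ty': 41.9, 'tz': 110.4, 'roll': -0.003}
```

Wrist view shows the ring centred at (450,400), the flange at (494,316), the bottle cap at (451,437) and the tray corner at (520,148). All of these agree with the averages, so I go for the bottle.

Request:
step_arm(
  moves=[
    {"tx": -25, "ty": 8, "tz": 10, "roll": 0.0},
    {"tx": -58, "ty": 18, "tz": 30, "roll": 0.0},
    {"tx": -91, "ty": 28, "tz": 55, "roll": 0.0},
    {"tx": -115, "ty": 36, "tz": 80, "roll": 0.0},
    {"tx": -135, "ty": 41, "tz": 100, "roll": 0.0},
    {"tx": -139, "ty": 42, "tz": 110, "roll": 0.0},
    {"tx": -139, "ty": 42, "tz": 110, "roll": 0.0},
    {"tx": -139, "ty": 42, "tz": 110, "roll": 0.0},
  ],
  grip=75,
)

```text
t: 1.87
eef_pos: [576.6, 69.2, 140.7]
tcp_rot: [-3.141, -0.0, 1.836]
ft_force: [-0.6, -0.1, 0.7]
opening: 0.787
grip_force: 0.0
```

```bash
python3 -c "
from h import *
plan(580,65,22,1.841)"
```

```text
at [576.6  69.2 140.7] yaw 1.836 rp [-3.141 -0.   ] t 1.87 | q6 new -0.16
{'tx': -4.9, 'ty': 2.2, 'tz': 118.7, 'roll': -0.005}
```

Request:
step_arm(
  moves=[
    {"tx": -5, "ty": 2, "tz": 15, "roll": 0},
    {"tx": -5, "ty": 2, "tz": 35, "roll": 0},
    {"tx": -5, "ty": 2, "tz": 55, "roll": 0},
    {"tx": -5, "ty": 2, "tz": 75, "roll": 0},
    {"tx": -5, "ty": 2, "tz": 95, "roll": 0},
    {"tx": -5, "ty": 2, "tz": 110, "roll": 0},
    {"tx": -5, "ty": 2, "tz": 118, "roll": 0},
    {"tx": -5, "ty": 2, "tz": 118, "roll": 0},
    {"tx": -5, "ty": 2, "tz": 118, "roll": 0},
    {"tx": -5, "ty": 2, "tz": 118, "roll": 0},
  ],
)

```text
t: 2.7
eef_pos: [580.8, 64.8, 24.1]
tcp_rot: [3.14, 0.0, 1.836]
ft_force: [0.7, -0.5, -0.5]
opening: 0.789
grip_force: 0.0
```

Request:
step_arm(
  moves=[
    {"tx": 0, "ty": 0, "tz": 0, "roll": 0},
    {"tx": 0, "ty": 0, "tz": 0, "roll": 0},
    {"tx": 0, "ty": 0, "tz": 0, "roll": 0},
    {"tx": 0, "ty": 0, "tz": 0, "roll": 0},
    {"tx": 0, "ty": 0, "tz": 0, "roll": 0},
    {"tx": 0, "ty": 0, "tz": 0, "roll": 0},
  ],
  grip=25,
)

```text
t: 3.2
eef_pos: [580.2, 64.3, 22.7]
tcp_rot: [3.142, -0.0, 1.836]
ft_force: [-1.1, -0.9, 1.2]
opening: 0.424
grip_force: 1.1
```

Request:
step_arm(
  moves=[
    {"tx": 0, "ty": 0, "tz": 0, "roll": 0},
    {"tx": 0, "ty": 0, "tz": 0, "roll": 0},
    {"tx": 0, "ty": 0, "tz": 0, "roll": 0},
    {"tx": 0, "ty": 0, "tz": -8, "roll": 0},
    {"tx": 0, "ty": 0, "tz": -25, "roll": 0},
    {"tx": 0, "ty": 0, "tz": -50, "roll": 0},
    {"tx": 0, "ty": 0, "tz": -80, "roll": 0},
    {"tx": 0, "ty": 0, "tz": -110, "roll": 0},
    {"tx": 0, "ty": 0, "tz": -140, "roll": 0},
    {"tx": 0, "ty": 0, "tz": -170, "roll": 0},
    {"tx": 0, "ty": 0, "tz": -195, "roll": 0},
    {"tx": 0, "ty": 0, "tz": -205, "roll": 0},
  ],
)

```text
t: 4.2
eef_pos: [580.9, 64.4, 231.6]
tcp_rot: [3.137, 0.001, 1.836]
ft_force: [0.2, -0.1, -0.7]
opening: 0.417
grip_force: 30.0
```

```bash
python3 -c "
from h import *
plan(516,367,228)"
```

```text
at [580.9  64.4 231.6] yaw 1.836 rp [3.137e+00 1.000e-03] t 4.2 | q6 new 0.35
{'tx': 309.0, 'ty': 16.6, 'tz': 3.6, 'roll': 0.0}
```

Request:
step_arm(
  moves=[
    {"tx": 10, "ty": 1, "tz": 0, "roll": 0},
    {"tx": 30, "ty": 2, "tz": 0, "roll": 0},
    {"tx": 60, "ty": 4, "tz": 0, "roll": 0},
    {"tx": 95, "ty": 6, "tz": 0, "roll": 0},
    {"tx": 130, "ty": 8, "tz": 0, "roll": 0},
    {"tx": 165, "ty": 9, "tz": 0, "roll": 0},
    {"tx": 200, "ty": 11, "tz": 0, "roll": 0},
    {"tx": 235, "ty": 13, "tz": 0, "roll": 0},
    {"tx": 270, "ty": 15, "tz": 0, "roll": 0},
    {"tx": 295, "ty": 16, "tz": 0, "roll": 0},
    {"tx": 306, "ty": 17, "tz": 0, "roll": 0},
    {"tx": 309, "ty": 17, "tz": 0, "roll": 0},
  ],
)

```text
t: 5.2
eef_pos: [514.3, 368.8, 225.6]
tcp_rot: [-3.139, 0.0, 1.838]
ft_force: [0.4, -0.1, -2.3]
opening: 0.412
grip_force: 30.0
```

Request:
step_arm(
  moves=[
    {"tx": 0, "ty": 0, "tz": 8, "roll": 0},
    {"tx": 0, "ty": 0, "tz": 30, "roll": 0},
    {"tx": 0, "ty": 0, "tz": 60, "roll": 0},
    {"tx": 0, "ty": 0, "tz": 90, "roll": 0},
    {"tx": 0, "ty": 0, "tz": 120, "roll": 0},
    {"tx": 0, "ty": 0, "tz": 145, "roll": 0},
    {"tx": 0, "ty": 0, "tz": 165, "roll": 0},
    {"tx": 0, "ty": 0, "tz": 175, "roll": 0},
    {"tx": 0, "ty": 0, "tz": 180, "roll": 0},
    {"tx": 0, "ty": 0, "tz": 180, "roll": 0},
    {"tx": 0, "ty": 0, "tz": 180, "roll": 0},
    {"tx": 0, "ty": 0, "tz": 180, "roll": 0},
  ],
)

```text
t: 6.2
eef_pos: [516.3, 367.1, 48.9]
tcp_rot: [3.14, -0.001, 1.836]
ft_force: [0.3, -0.0, -1.4]
opening: 0.415
grip_force: 30.0
```

```bash
python3 -c "
from h import *
plan(516,367,20.5)"
```

```text
at [516.3 367.1  48.9] yaw 1.836 rp [ 3.14e+00 -1.00e-03] t 6.2 | q6 new 0.35
{'tx': -0.0, 'ty': -0.3, 'tz': 28.4, 'roll': 0.0}
```

Request:
step_arm(
  moves=[
    {"tx": 0, "ty": 0, "tz": 5, "roll": 0},
    {"tx": 0, "ty": 0, "tz": 12, "roll": 0},
    {"tx": 0, "ty": 0, "tz": 18, "roll": 0},
    {"tx": 0, "ty": 0, "tz": 22, "roll": 0},
    {"tx": 0, "ty": 0, "tz": 25, "roll": 0},
    {"tx": 0, "ty": 0, "tz": 27, "roll": 0},
    {"tx": 0, "ty": 0, "tz": 27, "roll": 0},
    {"tx": 0, "ty": 0, "tz": 27, "roll": 0},
  ],
)

```text
t: 6.87
eef_pos: [515.7, 367.0, 20.6]
tcp_rot: [-3.142, -0.0, 1.836]
ft_force: [-0.0, 0.5, -0.5]
opening: 0.412
grip_force: 30.0
```

Request:
step_arm(
  moves=[
    {"tx": 0, "ty": 0, "tz": 1, "roll": 0},
    {"tx": 0, "ty": 0, "tz": 1, "roll": 0},
    {"tx": 0, "ty": 0, "tz": 1, "roll": 0},
    {"tx": 0, "ty": 0, "tz": 1, "roll": 0},
  ],
  grip=60,
)

```text
t: 7.2
eef_pos: [515.8, 367.1, 19.9]
tcp_rot: [3.141, -0.0, 1.836]
ft_force: [0.1, -0.1, 0.7]
opening: 0.61
grip_force: 0.0
```

Request:
step_arm(
  moves=[
    {"tx": 0, "ty": 0, "tz": -5, "roll": 0},
    {"tx": 0, "ty": 0, "tz": -15, "roll": 0},
    {"tx": 0, "ty": 0, "tz": -35, "roll": 0},
    {"tx": 0, "ty": 0, "tz": -60, "roll": 0},
    {"tx": 0, "ty": 0, "tz": -90, "roll": 0},
    {"tx": 0, "ty": 0, "tz": -125, "roll": 0},
    {"tx": 0, "ty": 0, "tz": -160, "roll": 0},
    {"tx": 0, "ty": 0, "tz": -190, "roll": 0},
    {"tx": 0, "ty": 0, "tz": -205, "roll": 0},
    {"tx": 0, "ty": 0, "tz": -210, "roll": 0},
  ],
)

```text
t: 8.03
eef_pos: [516.3, 367.4, 234.0]
tcp_rot: [3.136, -0.001, 1.836]
ft_force: [0.3, -0.7, -0.4]
opening: 0.631
grip_force: 0.0
```

```bash
python3 -c "
from h import *
plan(459,-200,200,1.836)
shot('scene','s2'); shot('side','d2')
for f in (['s2'],['d2'],['s2','d2']): print(fit(f,459,-228,70))"
```

```text
at [516.3 367.4 234. ] yaw 1.836 rp [ 3.136e+00 -1.000e-03] t 8.03 | q6 new -0.68
{'tx': -532.6, 'ty': -203.9, 'tz': 34.0, 'roll': -0.0}
(array([ 459.2, -226.9]), np.float64(0.05))
(array([ 458.7, -229.3]), np.float64(0.03))
(array([ 459.1, -227.8]), np.float64(0.054))
```

Request:
step_arm(
  moves=[
    {"tx": -14, "ty": -5, "tz": 0, "roll": 0},
    {"tx": -38, "ty": -15, "tz": 0, "roll": 0},
    {"tx": -70, "ty": -27, "tz": 0, "roll": 0},
    {"tx": -105, "ty": -40, "tz": 0, "roll": 0},
    {"tx": -141, "ty": -54, "tz": 0, "roll": 0},
    {"tx": -178, "ty": -68, "tz": 0, "roll": 0},
    {"tx": -215, "ty": -82, "tz": 0, "roll": 0},
    {"tx": -252, "ty": -96, "tz": 0, "roll": 0},
    {"tx": -289, "ty": -110, "tz": 0, "roll": 0},
    {"tx": -326, "ty": -125, "tz": 0, "roll": 0},
    {"tx": -360, "ty": -138, "tz": 0, "roll": 0},
    {"tx": -385, "ty": -147, "tz": 0, "roll": 0},
  ],
  grip=95,
)

```text
t: 9.13
eef_pos: [472.8, -45.8, 228.3]
tcp_rot: [-3.139, -0.001, 1.835]
ft_force: [0.5, 0.2, 0.5]
opening: 0.997
grip_force: 0.0
```

```bash
python3 -c "
from h import *
plan(459,-228.5,150,1.836)"
```

```text
at [472.8 -45.8 228.3] yaw 1.835 rp [-3.139e+00 -1.000e-03] t 9.13 | q6 new -0.73
{'tx': -172.8, 'ty': -60.9, 'tz': 78.3, 'roll': -0.001}
```

Request:
step_arm(
  moves=[
    {"tx": -20, "ty": -7, "tz": 5, "roll": 0},
    {"tx": -50, "ty": -18, "tz": 15, "roll": 0},
    {"tx": -84, "ty": -30, "tz": 30, "roll": 0},
    {"tx": -115, "ty": -41, "tz": 45, "roll": 0},
    {"tx": -145, "ty": -51, "tz": 60, "roll": 0},
    {"tx": -165, "ty": -58, "tz": 72, "roll": 0},
    {"tx": -173, "ty": -61, "tz": 78, "roll": 0},
    {"tx": -173, "ty": -61, "tz": 78, "roll": 0},
    {"tx": -173, "ty": -61, "tz": 78, "roll": 0},
    {"tx": -173, "ty": -61, "tz": 78, "roll": 0},
  ],
)

```text
t: 9.97
eef_pos: [461.0, -224.9, 151.9]
tcp_rot: [-3.142, -0.0, 1.837]
ft_force: [-0.2, 0.4, -0.0]
opening: 1.001
grip_force: 0.0
```

```bash
python3 -c "
from h import *
shot('scene','s3')
m=mask('s3')
print(fit(['s3'],459,-228,70))
plan(459,-228.5,14,1.836)"
```

```text
(array([ 459.2, -226.4]), np.float64(0.048))
at [ 461.2 -224.9  152.1] yaw 1.837 rp [3.141 0.   ] t 10.02 | q6 new -0.73
{'tx': -2.9, 'ty': -3.0, 'tz': 138.1, 'roll': 0.001}
```

Request:
step_arm(
  moves=[
    {"tx": -3, "ty": -3, "tz": 12, "roll": 0},
    {"tx": -3, "ty": -3, "tz": 32, "roll": 0},
    {"tx": -3, "ty": -3, "tz": 54, "roll": 0},
    {"tx": -3, "ty": -3, "tz": 76, "roll": 0},
    {"tx": -3, "ty": -3, "tz": 96, "roll": 0},
    {"tx": -3, "ty": -3, "tz": 114, "roll": 0},
    {"tx": -3, "ty": -3, "tz": 127, "roll": 0},
    {"tx": -3, "ty": -3, "tz": 135, "roll": 0},
    {"tx": -3, "ty": -3, "tz": 137, "roll": 0},
    {"tx": -3, "ty": -3, "tz": 137, "roll": 0},
    {"tx": -3, "ty": -3, "tz": 137, "roll": 0},
  ],
)

```text
t: 10.93
eef_pos: [459.4, -229.5, 15.4]
tcp_rot: [3.141, 0.001, 1.836]
ft_force: [0.5, -0.2, -0.9]
opening: 1.001
grip_force: 0.0
```

Request:
step_arm(
  moves=[
    {"tx": 0, "ty": 0, "tz": 0, "roll": 0},
    {"tx": 0, "ty": 0, "tz": 0, "roll": 0},
    {"tx": 0, "ty": 0, "tz": 0, "roll": 0},
    {"tx": 0, "ty": 0, "tz": 0, "roll": 0},
    {"tx": 0, "ty": 0, "tz": 0, "roll": 0},
    {"tx": 0, "ty": 0, "tz": 0, "roll": 0},
    {"tx": 0, "ty": 0, "tz": 0, "roll": 0},
    {"tx": 0, "ty": 0, "tz": 0, "roll": 0},
  ],
  grip=50,
)

```text
t: 11.6
eef_pos: [459.0, -229.7, 14.9]
tcp_rot: [3.141, 0.0, 1.836]
ft_force: [-0.9, 0.5, 6.3]
opening: 0.717
grip_force: 30.0
```

Request:
step_arm(
  moves=[
    {"tx": 0, "ty": 0, "tz": -5, "roll": 0},
    {"tx": 0, "ty": 0, "tz": -15, "roll": 0},
    {"tx": 0, "ty": 0, "tz": -30, "roll": 0},
    {"tx": 0, "ty": 0, "tz": -50, "roll": 0},
    {"tx": 0, "ty": 0, "tz": -70, "roll": 0},
    {"tx": 0, "ty": 0, "tz": -90, "roll": 0},
    {"tx": 0, "ty": 0, "tz": -100, "roll": 0},
    {"tx": 0, "ty": 0, "tz": -100, "roll": 0},
  ],
)

```text
t: 12.27
eef_pos: [459.7, -230.1, 116.9]
tcp_rot: [3.139, 0.003, 1.836]
ft_force: [0.5, -0.2, -1.2]
opening: 0.716
grip_force: 30.0
```

```bash
python3 -c "
from h import *
plan(590.3,58.2,115,1.841)
c=shot('wrist','w3')['pixels']
cv2.imwrite('pics/w3b.png',c)"
```

```text
at [ 459.7 -230.1  116.9] yaw 1.836 rp [3.139e+00 3.000e-03] t 12.27 | q6 new -0.17
{'tx': 244.0, 'ty': 201.6, 'tz': 1.9, 'roll': -0.005}
```

View pics/w3b.png

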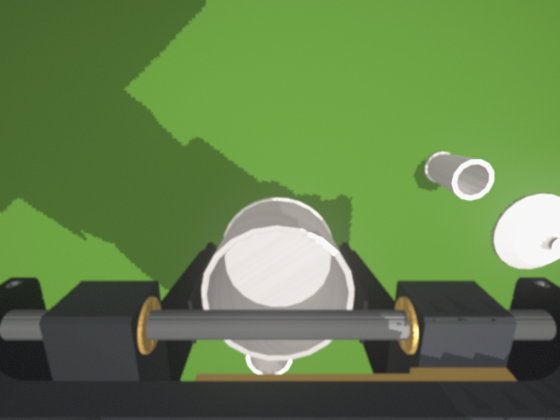

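The beaker is held upright in the fingers, with its rim centred at (278,292). Beaker e is visible with its rim at (473,179).

```bash
python3 -c "
from h import *
print('a', ray('w3',278,292,156), 'inner floor', ray('w3',278,254,118), 'e', ray('w3',473,179,54), 'e foot', ray('w3',438,163,0))"
```

```text
a [ 458.15807293 -225.5638987   156.        ] inner floor [ 458.13197817 -224.93077998  118.        ] e [ 585.85503902 -161.20768969   54.        ] e foot [ 584.94485178 -159.20586586    0.        ]
```

Request:
step_arm(
  moves=[
    {"tx": 10, "ty": 8, "tz": 0, "roll": 0},
    {"tx": 28, "ty": 23, "tz": 0, "roll": 0},
    {"tx": 50, "ty": 42, "tz": 0, "roll": 0},
    {"tx": 75, "ty": 62, "tz": 0, "roll": 0},
    {"tx": 102, "ty": 84, "tz": 0, "roll": 0},
    {"tx": 129, "ty": 107, "tz": 0, "roll": 0},
    {"tx": 156, "ty": 129, "tz": 0, "roll": 0},
    {"tx": 183, "ty": 151, "tz": 0, "roll": 0},
    {"tx": 208, "ty": 172, "tz": 0, "roll": 0},
    {"tx": 228, "ty": 188, "tz": 0, "roll": 0},
    {"tx": 240, "ty": 198, "tz": 0, "roll": 0},
    {"tx": 244, "ty": 202, "tz": 0, "roll": -0.005},
  ],
)

```text
t: 13.32
eef_pos: [590.0, 61.1, 113.3]
tcp_rot: [-3.14, -0.001, 1.843]
ft_force: [-0.1, -0.5, -1.4]
opening: 0.722
grip_force: 30.0
```

Request:
step_arm(
  moves=[
    {"tx": 0, "ty": 0, "tz": 10, "roll": 0},
    {"tx": 0, "ty": 0, "tz": 25, "roll": 0},
    {"tx": 0, "ty": 0, "tz": 42, "roll": 0},
    {"tx": 0, "ty": 0, "tz": 57, "roll": 0},
    {"tx": 0, "ty": 0, "tz": 66, "roll": 0},
    {"tx": 0, "ty": 0, "tz": 70, "roll": 0},
    {"tx": 0, "ty": 0, "tz": 70, "roll": 0},
    {"tx": 0, "ty": 0, "tz": 70, "roll": 0},
    {"tx": 0, "ty": 0, "tz": 70, "roll": 0},
  ],
)

```text
t: 14.07
eef_pos: [590.3, 58.5, 45.3]
tcp_rot: [3.14, 0.0, 1.841]
ft_force: [0.6, -0.2, -0.3]
opening: 0.721
grip_force: 30.0
```

```bash
python3 -c "
from h import *
plan(590.3,58.2,23,1.841)"
```

```text
at [590.3  58.5  45.3] yaw 1.841 rp [3.14 0.  ] t 14.07 | q6 new -0.17
{'tx': -0.2, 'ty': -0.1, 'tz': 22.3, 'roll': -0.0}
```

Request:
step_arm(
  moves=[
    {"tx": -3, "ty": 0, "tz": 6, "roll": 0},
    {"tx": -3, "ty": 0, "tz": 12, "roll": 0},
    {"tx": -3, "ty": 0, "tz": 17, "roll": 0},
    {"tx": -3, "ty": 0, "tz": 20, "roll": 0},
    {"tx": -3, "ty": 0, "tz": 21.5, "roll": 0},
    {"tx": -3, "ty": 0, "tz": 22, "roll": 0},
    {"tx": -3, "ty": 0, "tz": 22, "roll": 0},
    {"tx": -3, "ty": 0, "tz": 22, "roll": 0},
  ],
)

```text
t: 14.73
eef_pos: [590.5, 55.9, 22.9]
tcp_rot: [-3.141, -0.0, 1.841]
ft_force: [-3.4, -0.8, 5.7]
opening: 0.721
grip_force: 30.0
```

Request:
step_arm(
  moves=[
    {"tx": 0, "ty": 0, "tz": 0.5, "roll": 0},
    {"tx": 0, "ty": 0, "tz": 0.5, "roll": 0},
    {"tx": 0, "ty": 0, "tz": 0.5, "roll": 0},
    {"tx": 0, "ty": 0, "tz": 0.5, "roll": 0},
    {"tx": 0, "ty": 0, "tz": 0.5, "roll": 0},
  ],
  grip=92,
)

```text
t: 15.15
eef_pos: [590.9, 55.9, 22.0]
tcp_rot: [3.141, -0.0, 1.841]
ft_force: [-0.2, -0.3, 0.3]
opening: 0.956
grip_force: 0.0
```

Request:
step_arm(
  moves=[
    {"tx": 0, "ty": 0, "tz": -5, "roll": 0},
    {"tx": 0, "ty": 0, "tz": -15, "roll": 0},
    {"tx": 0, "ty": 0, "tz": -35, "roll": 0},
    {"tx": 0, "ty": 0, "tz": -60, "roll": 0},
    {"tx": 0, "ty": 0, "tz": -85, "roll": 0},
    {"tx": 0, "ty": 0, "tz": -110, "roll": 0},
    {"tx": 0, "ty": 0, "tz": -130, "roll": 0},
    {"tx": 0, "ty": 0, "tz": -140, "roll": 0},
    {"tx": 0, "ty": 0, "tz": -140, "roll": 0},
  ],
)

```text
t: 15.9
eef_pos: [591.6, 55.9, 164.9]
tcp_rot: [3.137, 0.001, 1.841]
ft_force: [0.1, 0.1, 0.5]
opening: 0.968
grip_force: 0.0
```

```bash
python3 -c "
from h import *
plan(485,-351,150,1.836)
shot('scene','s4'); shot('side','d4')
for D,x,y,z in((40,485,-351,0),(30,587,-162,0)):
  for f in (['s4'],['d4'],['s4','d4']): print(fit(f,x,y,D,z))
im=[cv2.resize(cv2.imread('pics/s4.png')[180:280,260:435],(800,457),interpolation=cv2.INTER_CUBIC)]
cv2.imwrite('pics/c4.png',im[0])
"
```

```text
at [591.6  55.9 164.9] yaw 1.841 rp [3.137e+00 1.000e-03] t 15.9 | q6 new -0.89
{'tx': -363.7, 'ty': -211.3, 'tz': 14.9, 'roll': 0.005}
(array([ 485.3, -349.5]), np.float64(0.082))
(array([ 485.3, -352. ]), np.float64(0.043))
(array([ 485.4, -350.8]), np.float64(0.088))
(array([ 587.1, -160.1]), np.float64(0.089))
(array([ 586.4, -162.8]), np.float64(0.069))
(array([ 587.7, -160.6]), np.float64(0.107))
```

View pics/c4.png

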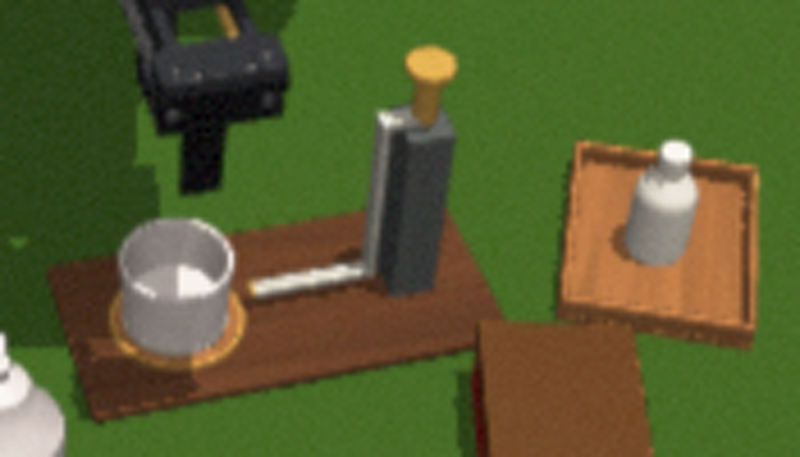

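Beaker a stands centred on the mark at c4 (177,290), and the bottle is upright in the tray at (662,210). Next is beaker d.

Request:
step_arm(
  moves=[
    {"tx": -14, "ty": -8, "tz": 0, "roll": 0},
    {"tx": -40, "ty": -23, "tz": 0, "roll": 0},
    {"tx": -72, "ty": -42, "tz": 0, "roll": 0},
    {"tx": -106, "ty": -62, "tz": 0, "roll": 0},
    {"tx": -140, "ty": -81, "tz": 0, "roll": 0},
    {"tx": -174, "ty": -101, "tz": 0, "roll": 0},
    {"tx": -208, "ty": -121, "tz": 0, "roll": 0},
    {"tx": -242, "ty": -141, "tz": 5, "roll": 0},
    {"tx": -276, "ty": -160, "tz": 10, "roll": 0},
    {"tx": -306, "ty": -178, "tz": 15, "roll": 0},
    {"tx": -325, "ty": -189, "tz": 15, "roll": 0},
    {"tx": -330, "ty": -192, "tz": 15, "roll": 0},
  ],
  grip=70,
)

```text
t: 17.0
eef_pos: [492.2, -316.2, 145.1]
tcp_rot: [-3.14, -0.002, 1.838]
ft_force: [-0.4, 0.7, -0.1]
opening: 0.735
grip_force: 0.0
```

Request:
step_arm(
  moves=[
    {"tx": 0, "ty": 0, "tz": 0, "roll": 0},
    {"tx": 0, "ty": 0, "tz": 0, "roll": 0},
    {"tx": 0, "ty": 0, "tz": 0, "roll": 0},
  ],
)

```text
t: 17.25
eef_pos: [494.0, -312.0, 146.7]
tcp_rot: [-3.141, -0.001, 1.842]
ft_force: [0.1, 0.4, -0.4]
opening: 0.733
grip_force: 0.0
```

```bash
python3 -c "
from h import *
c=shot('wrist','w5')['pixels']
m=mask('w5').astype(np.uint8); n,l,st,ce=cv2.connectedComponentsWithStats(m)
for s in (0,): 
  print([proj('w5',p).round(1) for p in [(485,-351,54),(485,-351,0)]])
  for D in(40,):
    print(fit(['w5'],485,-351,D))
cv2.imwrite('pics/w5b.png',c)
plan(485,-351,100,1.841)"
```

```text
[array([256. , 250.1]), array([259.3, 227.9])]
(array([ 484.2, -350. ]), np.float64(0.057))
at [ 494.1 -312.   146.9] yaw 1.842 rp [-3.141e+00 -1.000e-03] t 17.3 | q6 new -0.9
{'tx': -35.1, 'ty': -19.3, 'tz': 46.9, 'roll': 0.001}
```

View pics/w5b.png

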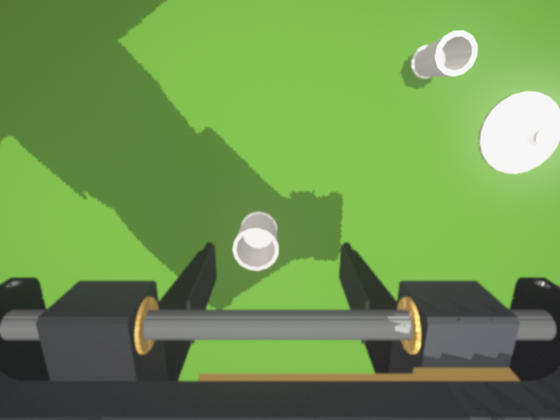

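Beaker d's rim is at (256,249), matching (485,-350.5). Descend and take it near its rim.

Request:
step_arm(
  moves=[
    {"tx": -10, "ty": -6, "tz": 0, "roll": 0},
    {"tx": -24, "ty": -13, "tz": 10, "roll": 0},
    {"tx": -33, "ty": -18, "tz": 25, "roll": 0},
    {"tx": -35, "ty": -19, "tz": 40, "roll": 0},
    {"tx": -35, "ty": -19, "tz": 57, "roll": 0},
    {"tx": -35, "ty": -19, "tz": 74, "roll": 0},
    {"tx": -35, "ty": -19, "tz": 91, "roll": 0},
    {"tx": -35, "ty": -19, "tz": 103, "roll": 0},
    {"tx": -35, "ty": -19, "tz": 110, "roll": 0},
    {"tx": -35, "ty": -19, "tz": 110, "roll": 0},
    {"tx": -35, "ty": -19, "tz": 110, "roll": 0},
    {"tx": -35, "ty": -19, "tz": 110, "roll": 0},
  ],
)

```text
t: 18.3
eef_pos: [485.1, -352.6, 37.8]
tcp_rot: [3.141, 0.001, 1.841]
ft_force: [0.1, -0.3, 0.7]
opening: 0.739
grip_force: 0.0
```

Request:
step_arm(
  moves=[
    {"tx": 0, "ty": 0, "tz": 0.5, "roll": 0},
    {"tx": 0, "ty": 0, "tz": 0.5, "roll": 0},
    {"tx": 0, "ty": 0, "tz": 0.5, "roll": 0},
    {"tx": 0, "ty": 0, "tz": 0.5, "roll": 0},
    {"tx": 0, "ty": 0, "tz": 0.5, "roll": 0},
    {"tx": 0, "ty": 0, "tz": 0.5, "roll": 0},
    {"tx": 0, "ty": 0, "tz": 0.5, "roll": 0},
    {"tx": 0, "ty": 0, "tz": 0.5, "roll": 0},
    {"tx": 0, "ty": 0, "tz": 0.5, "roll": 0},
    {"tx": 0, "ty": 0, "tz": 0.5, "roll": 0},
  ],
  grip=25,
)

```text
t: 19.13
eef_pos: [484.9, -352.3, 36.7]
tcp_rot: [3.141, 0.0, 1.841]
ft_force: [0.7, 0.9, 2.9]
opening: 0.402
grip_force: 30.0
```

Request:
step_arm(
  moves=[
    {"tx": 0, "ty": 0, "tz": -5, "roll": 0},
    {"tx": 0, "ty": 0, "tz": -15, "roll": 0},
    {"tx": 0, "ty": 0, "tz": -32, "roll": 0},
    {"tx": 0, "ty": 0, "tz": -55, "roll": 0},
    {"tx": 0, "ty": 0, "tz": -80, "roll": 0},
    {"tx": 0, "ty": 0, "tz": -100, "roll": 0},
    {"tx": 0, "ty": 0, "tz": -112, "roll": 0},
    {"tx": 0, "ty": 0, "tz": -115, "roll": 0},
    {"tx": 0, "ty": 0, "tz": -115, "roll": 0},
  ],
)

```text
t: 19.88
eef_pos: [484.9, -352.3, 152.8]
tcp_rot: [3.141, 0.001, 1.841]
ft_force: [-0.9, 0.6, -1.3]
opening: 0.399
grip_force: 30.0
```

```bash
python3 -c "
from h import *
s=env.state(); p=s['eef_pos']
c=shot('wrist','w6')['pixels'];cv2.imwrite('pics/w6b.png',c)
print(proj('w6',(p[0],p[1],p[2]+18)))
shot('scene','s6'); print('d in scene', fit(['s6'],p[0],p[1],40,p[2]-36))
plan(590.3,58.2,150,1.841)"
```

```text
[278.35943409 277.76007762]
d in scene (array([ 489.8, -347.4]), np.float64(0.296))
at [ 484.5 -352.   151.1] yaw 1.841 rp [-3.141e+00 -1.000e-03] t 19.98 | q6 new -0.17
{'tx': 367.1, 'ty': 211.4, 'tz': 1.1, 'roll': -0.0}
```

View pics/w6b.png

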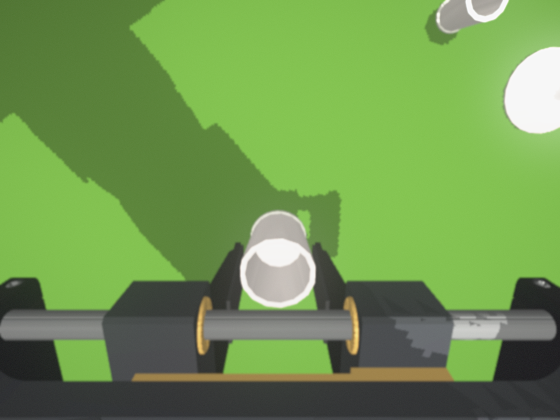

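d is held upright with its rim centre at about (278,272), roughly 2–3 mm towards +tool x. Carry it to the mark.

Request:
step_arm(
  moves=[
    {"tx": 12, "ty": 7, "tz": 0, "roll": 0},
    {"tx": 35, "ty": 20, "tz": 0, "roll": 0},
    {"tx": 65, "ty": 37, "tz": 0, "roll": 0},
    {"tx": 99, "ty": 57, "tz": 0, "roll": 0},
    {"tx": 133, "ty": 77, "tz": 0, "roll": 0},
    {"tx": 167, "ty": 96, "tz": 0, "roll": 0},
    {"tx": 201, "ty": 116, "tz": 0, "roll": 0},
    {"tx": 235, "ty": 135, "tz": 0, "roll": 0},
    {"tx": 269, "ty": 155, "tz": 0, "roll": 0},
    {"tx": 303, "ty": 175, "tz": 0, "roll": 0},
    {"tx": 330, "ty": 190, "tz": 0, "roll": 0},
    {"tx": 345, "ty": 199, "tz": 0, "roll": 0},
  ],
)

```text
t: 20.98
eef_pos: [584.2, 37.4, 150.6]
tcp_rot: [-3.14, -0.001, 1.843]
ft_force: [0.0, 0.5, -1.1]
opening: 0.397
grip_force: 30.0
```

Request:
step_arm(
  moves=[
    {"tx": 12, "ty": 7, "tz": 0, "roll": 0},
    {"tx": 18, "ty": 11, "tz": 0, "roll": 0},
    {"tx": 20, "ty": 12, "tz": 0, "roll": 0},
    {"tx": 20, "ty": 12, "tz": 0, "roll": 0},
    {"tx": 20, "ty": 12, "tz": 0, "roll": 0},
    {"tx": 20, "ty": 12, "tz": 0, "roll": 0},
  ],
)

```text
t: 21.48
eef_pos: [590.6, 54.8, 151.6]
tcp_rot: [-3.141, -0.0, 1.84]
ft_force: [-0.6, 0.3, -1.5]
opening: 0.399
grip_force: 30.0
```

```bash
python3 -c "
from h import *
shot('scene','s7'); shot('side','d7')
for f in('s7','d7'):
    print([proj(f,p).round(1) for p in [(590.3,58.2,62)]])
a=cv2.imread('pics/s7.png')[180:280,280:380]; b=cv2.imread('pics/d7.png')[150:265,205:320]
cv2.imwrite('pics/c7.png',np.hstack([cv2.resize(a,(400,400),interpolation=2),cv2.resize(b,(400,400),interpolation=2)]))
plan(590.3,58.2,64,1.841)"
```

```text
[array([297.9, 235.7])]
[array([264.1, 218.7])]
at [590.7  55.  151.7] yaw 1.84 rp [ 3.142 -0.   ] t 21.58 | q6 new -0.17
{'tx': 3.2, 'ty': 0.5, 'tz': 87.7, 'roll': -0.001}
```

View pics/c7.png

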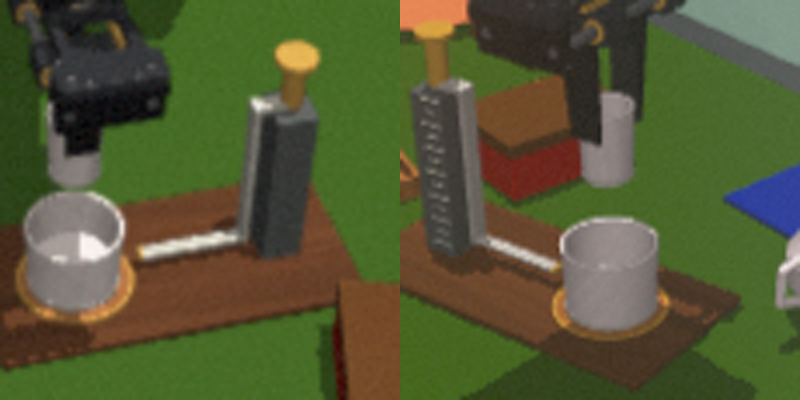

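The beaker a rim is at its predicted position and d hangs directly above it, so lower straight down and release.

Request:
step_arm(
  moves=[
    {"tx": 1, "ty": 0, "tz": 10, "roll": 0},
    {"tx": 1, "ty": 0, "tz": 28, "roll": 0},
    {"tx": 1, "ty": 0, "tz": 45, "roll": 0},
    {"tx": 1, "ty": 0, "tz": 60, "roll": 0},
    {"tx": 1, "ty": 0, "tz": 72, "roll": 0},
    {"tx": 1, "ty": 0, "tz": 80, "roll": 0},
    {"tx": 1, "ty": 0, "tz": 85, "roll": 0},
    {"tx": 1, "ty": 0, "tz": 87.5, "roll": 0},
    {"tx": 1, "ty": 0, "tz": 87.5, "roll": 0},
    {"tx": 1, "ty": 0, "tz": 87.5, "roll": 0},
    {"tx": 1, "ty": 0, "tz": 87.5, "roll": 0},
  ],
)

```text
t: 22.5
eef_pos: [590.8, 56.8, 64.7]
tcp_rot: [3.141, 0.0, 1.841]
ft_force: [0.1, 0.6, -1.0]
opening: 0.402
grip_force: 30.0
```

Request:
step_arm(
  moves=[
    {"tx": 0, "ty": 0, "tz": 0, "roll": 0},
    {"tx": 0, "ty": 0, "tz": 0, "roll": 0},
    {"tx": 0, "ty": 0, "tz": 0, "roll": 0},
    {"tx": 0, "ty": 0, "tz": 0, "roll": 0},
    {"tx": 0, "ty": 0, "tz": 0, "roll": 0},
  ],
  grip=65,
)

```text
t: 22.92
eef_pos: [590.6, 56.8, 64.3]
tcp_rot: [3.141, 0.0, 1.841]
ft_force: [-0.6, -0.0, 0.3]
opening: 0.663
grip_force: 0.0
```

Request:
step_arm(
  moves=[
    {"tx": 0, "ty": 0, "tz": -8, "roll": 0},
    {"tx": 0, "ty": 0, "tz": -22, "roll": 0},
    {"tx": 0, "ty": 0, "tz": -40, "roll": 0},
    {"tx": 0, "ty": 0, "tz": -60, "roll": 0},
    {"tx": 0, "ty": 0, "tz": -77, "roll": 0},
    {"tx": 0, "ty": 0, "tz": -85, "roll": 0},
    {"tx": 10, "ty": 0, "tz": -85, "roll": 0},
    {"tx": 25, "ty": 0, "tz": -85, "roll": 0},
    {"tx": 35, "ty": 0, "tz": -85, "roll": 0},
    {"tx": 35, "ty": 0, "tz": -85, "roll": 0},
    {"tx": 35, "ty": 0, "tz": -85, "roll": 0},
  ],
)

```text
t: 23.83
eef_pos: [580.6, 91.6, 148.3]
tcp_rot: [-3.14, -0.0, 1.843]
ft_force: [-0.6, -0.3, 0.0]
opening: 0.683
grip_force: 0.0
```

```bash
python3 -c "
from h import *
c=shot('wrist','w8')['pixels']
print('pred rims a,d', proj('w8',(590.3,58.2,62)), proj('w8',(590.3,58.2,78)))
cv2.imwrite('pics/w8b.png',cv2.resize(c[180:330,180:380],(800,600),interpolation=2))
plan(586.5,-161.5,150,1.836)"
```

```text
pred rims a,d [278.66748693 252.77024885] [278.70115648 261.32996752]
at [580.9  91.1 148.4] yaw 1.842 rp [-3.141 -0.   ] t 23.88 | q6 new -0.53
{'tx': -244.9, 'ty': -62.3, 'tz': -1.6, 'roll': 0.006}
```

View pics/w8b.png

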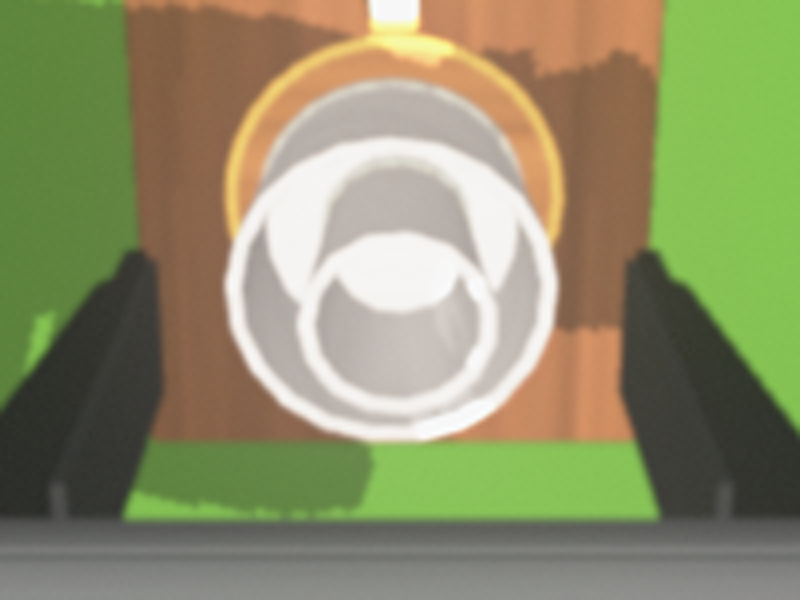

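d sits inside a, with its rim at crop (398,321) and a's rim at (391,288). Next is e.

```bash
python3 -c "
from h import *
print(ray('w8',180+398/4,180+321/4,78), ray('w8',180+391/4,180+288/4,62))"
```

```text
[590.65993088  59.28644884  78.        ] [589.36332916  58.67834463  62.        ]
```

Request:
step_arm(
  moves=[
    {"tx": -10, "ty": -3, "tz": 0, "roll": 0},
    {"tx": -28, "ty": -7, "tz": 0, "roll": 0},
    {"tx": -55, "ty": -14, "tz": 0, "roll": 0},
    {"tx": -85, "ty": -22, "tz": 0, "roll": 0},
    {"tx": -115, "ty": -29, "tz": 0, "roll": 0},
    {"tx": -145, "ty": -37, "tz": 0, "roll": 0},
    {"tx": -170, "ty": -43, "tz": 0, "roll": 0},
    {"tx": -190, "ty": -48, "tz": 0, "roll": 0},
    {"tx": -205, "ty": -54, "tz": 0, "roll": 0},
    {"tx": -210, "ty": -60, "tz": 0, "roll": 0},
    {"tx": -210, "ty": -62, "tz": 0, "roll": 0},
    {"tx": -210, "ty": -62, "tz": 0, "roll": 0},
  ],
  grip=60,
)

```text
t: 24.88
eef_pos: [576.7, -128.6, 149.0]
tcp_rot: [-3.141, -0.001, 1.84]
ft_force: [1.0, 0.4, 0.4]
opening: 0.631
grip_force: 0.0
```

Request:
step_arm(
  moves=[
    {"tx": 0, "ty": 0, "tz": 0, "roll": 0},
    {"tx": 0, "ty": 0, "tz": 0, "roll": 0},
    {"tx": 0, "ty": 0, "tz": 0, "roll": 0},
  ],
)

```text
t: 25.13
eef_pos: [577.6, -127.6, 149.2]
tcp_rot: [3.141, -0.0, 1.842]
ft_force: [-0.0, -0.7, -0.2]
opening: 0.628
grip_force: 0.0
```

```bash
python3 -c "
from h import *
shot('wrist','w9'); print(fit(['w9'],586.5,-161,30))
shot('scene','s9'); shot('side','d9'); print(fit(['s9'],586.5,-161,30),fit(['d9'],586.5,-161,30))
plan(586.5,-161,36,1.841)"
```

```text
(array([ 585.4, -161. ]), np.float64(0.068))
(array([ 587.2, -160. ]), np.float64(0.089)) (array([ 587.2, -162.6]), np.float64(0.09))
at [ 577.6 -127.9  149.2] yaw 1.842 rp [ 3.141 -0.   ] t 25.28 | q6 new -0.54
{'tx': -34.3, 'ty': -0.2, 'tz': 113.2, 'roll': 0.001}
```

Request:
step_arm(
  moves=[
    {"tx": -10, "ty": 0, "tz": 0, "roll": 0},
    {"tx": -24, "ty": 0, "tz": 10, "roll": 0},
    {"tx": -32, "ty": 0, "tz": 25, "roll": 0},
    {"tx": -34, "ty": 0, "tz": 40, "roll": 0},
    {"tx": -34, "ty": 0, "tz": 57, "roll": 0},
    {"tx": -34, "ty": 0, "tz": 74, "roll": 0},
    {"tx": -34, "ty": 0, "tz": 91, "roll": 0},
    {"tx": -34, "ty": 0, "tz": 104, "roll": 0},
    {"tx": -34, "ty": 0, "tz": 112, "roll": 0},
    {"tx": -34, "ty": 0, "tz": 113, "roll": 0},
    {"tx": -34, "ty": 0, "tz": 113, "roll": 0},
    {"tx": -34, "ty": 0, "tz": 113, "roll": 0},
  ],
)

```text
t: 26.28
eef_pos: [586.9, -161.6, 36.5]
tcp_rot: [3.141, 0.0, 1.841]
ft_force: [-0.1, -0.5, 0.4]
opening: 0.632
grip_force: 0.0
```

Request:
step_arm(
  moves=[
    {"tx": 0, "ty": 0, "tz": 0, "roll": 0},
    {"tx": 0, "ty": 0, "tz": 0, "roll": 0},
    {"tx": 0, "ty": 0, "tz": 0, "roll": 0},
    {"tx": 0, "ty": 0, "tz": 0, "roll": 0},
    {"tx": 0, "ty": 0, "tz": 0, "roll": 0},
    {"tx": 0, "ty": 0, "tz": 0, "roll": 0},
    {"tx": 0, "ty": 0, "tz": 0, "roll": 0},
    {"tx": 0, "ty": 0, "tz": 0, "roll": 0},
    {"tx": 0, "ty": 0, "tz": 0, "roll": 0},
  ],
  grip=15,
)

```text
t: 27.03
eef_pos: [586.6, -161.2, 36.3]
tcp_rot: [3.141, 0.0, 1.841]
ft_force: [-0.8, 0.5, 4.0]
opening: 0.292
grip_force: 30.0
```

Request:
step_arm(
  moves=[
    {"tx": 0, "ty": 0, "tz": -5, "roll": 0},
    {"tx": 0, "ty": 0, "tz": -15, "roll": 0},
    {"tx": 0, "ty": 0, "tz": -32, "roll": 0},
    {"tx": 0, "ty": 0, "tz": -55, "roll": 0},
    {"tx": 0, "ty": 0, "tz": -80, "roll": 0},
    {"tx": 0, "ty": 0, "tz": -100, "roll": 0},
    {"tx": 0, "ty": 0, "tz": -112, "roll": 0},
    {"tx": 0, "ty": 0, "tz": -115, "roll": 0},
    {"tx": 0, "ty": 0, "tz": -115, "roll": 0},
  ],
)

```text
t: 27.78
eef_pos: [586.7, -161.2, 152.3]
tcp_rot: [3.14, 0.001, 1.841]
ft_force: [0.1, 0.5, -0.4]
opening: 0.293
grip_force: 30.0
```

```bash
python3 -c "
from h import *
s=env.state(); p=s['eef_pos']
c=shot('wrist','w10')['pixels']; f=p[2]-36.5
print('pred rim', proj('w10',(p[0],p[1],f+54)), 'foot',proj('w10',(p[0],p[1],f)))
cv2.imwrite('pics/w10b.png',cv2.resize(c[180:330,180:380],(800,600),interpolation=2))
shot('scene','s10'); print(fit(['s10'],590.3,58.2,70,8))
plan(590.3,58.5,165,1.841)"
```

```text
pred rim [278.31884509 277.26256386] foot [278.02935161 237.06026165]
(array([589.7,  58.9]), np.float64(0.052))
at [ 586.2 -161.   150.6] yaw 1.841 rp [-3.141e+00 -1.000e-03] t 27.88 | q6 new -0.17
{'tx': 210.5, 'ty': 62.5, 'tz': -14.4, 'roll': -0.0}
```

View pics/w10b.png

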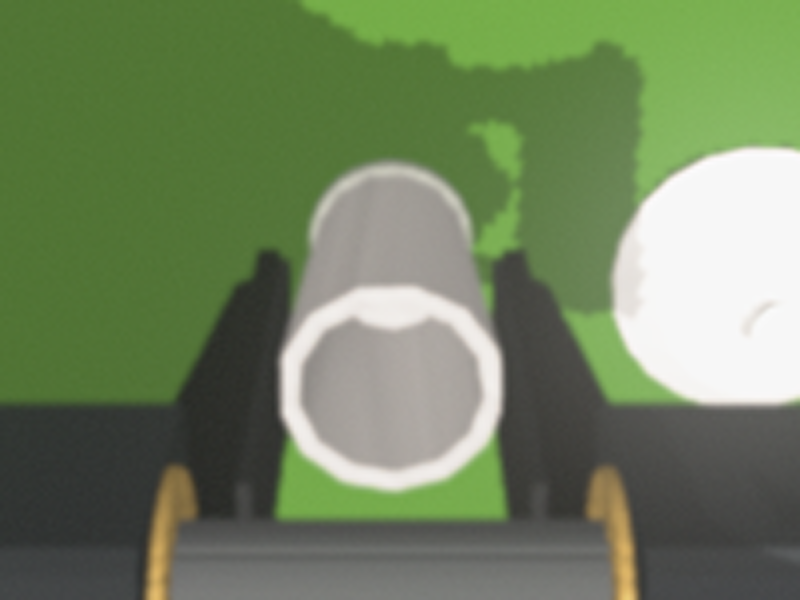

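e is held vertically with its rim at crop (391,386), within 1 mm of the tool axis. Carry it over d.

Request:
step_arm(
  moves=[
    {"tx": 8, "ty": 2, "tz": -4, "roll": 0},
    {"tx": 24, "ty": 7, "tz": -10, "roll": 0},
    {"tx": 48, "ty": 14, "tz": -15, "roll": 0},
    {"tx": 76, "ty": 23, "tz": -15, "roll": 0},
    {"tx": 104, "ty": 31, "tz": -15, "roll": 0},
    {"tx": 132, "ty": 39, "tz": -15, "roll": 0},
    {"tx": 158, "ty": 47, "tz": -15, "roll": 0},
    {"tx": 180, "ty": 54, "tz": -15, "roll": 0},
    {"tx": 197, "ty": 58, "tz": -15, "roll": 0},
    {"tx": 207, "ty": 61, "tz": -15, "roll": 0},
    {"tx": 211, "ty": 62.5, "tz": -15, "roll": 0},
    {"tx": 211, "ty": 62.5, "tz": -15, "roll": 0},
  ],
)

```text
t: 28.88
eef_pos: [590.4, 59.5, 165.8]
tcp_rot: [-3.141, -0.0, 1.842]
ft_force: [-0.4, 0.8, -1.3]
opening: 0.294
grip_force: 30.0
```

Request:
step_arm(
  moves=[
    {"tx": 0, "ty": 0, "tz": 0, "roll": 0},
    {"tx": 0, "ty": 0, "tz": 0, "roll": 0},
    {"tx": 0, "ty": 0, "tz": 0, "roll": 0},
    {"tx": 0, "ty": 0, "tz": 0, "roll": 0},
  ],
)

```text
t: 29.22
eef_pos: [590.5, 58.1, 166.1]
tcp_rot: [-3.142, -0.0, 1.84]
ft_force: [-0.5, -0.6, -1.7]
opening: 0.297
grip_force: 30.0
```

```bash
python3 -c "
from h import *
plan(590.5,59,80.5,1.841)"
```

```text
at [590.5  58.1 166.1] yaw 1.84 rp [-3.142 -0.   ] t 29.22 | q6 new -0.17
{'tx': 0.9, 'ty': 0.2, 'tz': 85.6, 'roll': -0.001}
```

Request:
step_arm(
  moves=[
    {"tx": 1, "ty": 0, "tz": 8, "roll": 0},
    {"tx": 1, "ty": 0, "tz": 20, "roll": 0},
    {"tx": 1, "ty": 0, "tz": 32, "roll": 0},
    {"tx": 1, "ty": 0, "tz": 42, "roll": 0},
    {"tx": 1, "ty": 0, "tz": 50, "roll": 0},
    {"tx": 1, "ty": 0, "tz": 56, "roll": 0},
    {"tx": 1, "ty": 0, "tz": 60, "roll": 0},
    {"tx": 1, "ty": 0, "tz": 63, "roll": 0},
    {"tx": 1, "ty": 0, "tz": 66, "roll": 0},
    {"tx": 1, "ty": 0, "tz": 69, "roll": 0},
    {"tx": 1, "ty": 0, "tz": 69, "roll": 0},
  ],
)

```text
t: 30.13
eef_pos: [590.1, 59.8, 96.8]
tcp_rot: [-3.141, -0.0, 1.841]
ft_force: [-0.6, 0.3, -0.6]
opening: 0.295
grip_force: 30.0
```

Request:
step_arm(
  moves=[
    {"tx": 0, "ty": 0, "tz": 3, "roll": 0},
    {"tx": 0, "ty": 0, "tz": 6, "roll": 0},
    {"tx": 0, "ty": 0, "tz": 9, "roll": 0},
    {"tx": 0, "ty": 0, "tz": 12, "roll": 0},
    {"tx": 0, "ty": 0, "tz": 14, "roll": 0},
    {"tx": 0, "ty": 0, "tz": 16, "roll": 0},
    {"tx": 0, "ty": 0, "tz": 16.5, "roll": 0},
    {"tx": 0, "ty": 0, "tz": 16.5, "roll": 0},
  ],
)

```text
t: 30.8
eef_pos: [590.2, 59.8, 80.5]
tcp_rot: [-3.141, -0.0, 1.841]
ft_force: [-0.3, -0.3, -0.9]
opening: 0.294
grip_force: 30.0
```

```bash
python3 -c "
from h import *
shot('scene','s11'); shot('side','d11')
a=cv2.imread('pics/s11.png')[180:280,250:350]; b=cv2.imread('pics/d11.png')[150:265,205:320]
cv2.imwrite('pics/c11.png',np.hstack([cv2.resize(a,(400,400),interpolation=2),cv2.resize(b,(400,400),interpolation=2)]))
plan(590.5,59,80.5,1.841)"
```

```text
at [590.3  59.8  80.7] yaw 1.841 rp [ 3.141 -0.   ] t 30.9 | q6 new -0.17
{'tx': -0.9, 'ty': -0.0, 'tz': 0.2, 'roll': -0.0}
```

View pics/c11.png

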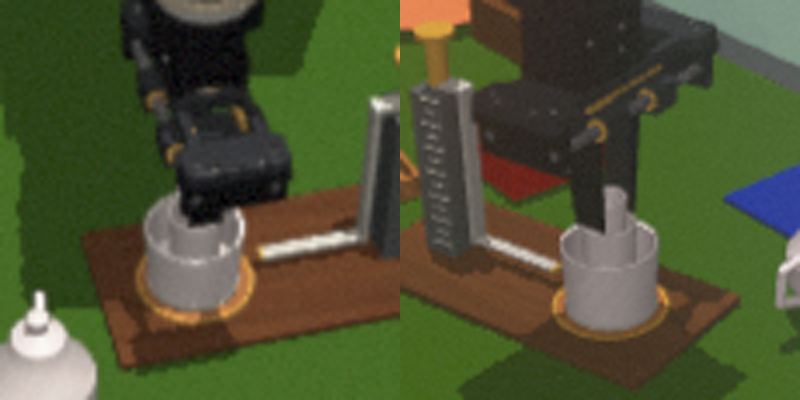

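e is inside d with no contact force. Release and retreat.

Request:
step_arm(
  moves=[
    {"tx": 0, "ty": 0, "tz": 0, "roll": 0},
    {"tx": 0, "ty": 0, "tz": 0, "roll": 0},
    {"tx": 0, "ty": 0, "tz": 0, "roll": 0},
    {"tx": 0, "ty": 0, "tz": 0, "roll": 0},
    {"tx": 0, "ty": 0, "tz": 0, "roll": 0},
  ],
  grip=55,
)

```text
t: 31.32
eef_pos: [590.2, 59.8, 80.7]
tcp_rot: [3.141, -0.0, 1.841]
ft_force: [0.1, 0.4, -0.4]
opening: 0.558
grip_force: 0.0
```

Request:
step_arm(
  moves=[
    {"tx": 0, "ty": 0, "tz": -6, "roll": 0},
    {"tx": 0, "ty": 0, "tz": -18, "roll": 0},
    {"tx": 0, "ty": 0, "tz": -36, "roll": 0},
    {"tx": 0, "ty": 0, "tz": -60, "roll": 0},
    {"tx": 0, "ty": 0, "tz": -90, "roll": 0},
    {"tx": 0, "ty": 0, "tz": -120, "roll": 0},
    {"tx": 0, "ty": 0, "tz": -145, "roll": 0},
    {"tx": 0, "ty": 0, "tz": -160, "roll": 0},
    {"tx": 25, "ty": 0, "tz": -160, "roll": 0},
    {"tx": 45, "ty": 0, "tz": -160, "roll": 0},
    {"tx": 50, "ty": 0, "tz": -160, "roll": 0},
    {"tx": 50, "ty": 0, "tz": -160, "roll": 0},
  ],
)

```text
t: 32.32
eef_pos: [576.5, 109.0, 241.1]
tcp_rot: [3.141, 0.0, 1.843]
ft_force: [-0.7, -0.1, -0.2]
opening: 0.579
grip_force: 0.0
```

```bash
python3 -c "
from h import *
c=shot('wrist','w12')['pixels']; shot('side','d12')
print('pred rims a,e', proj('w12',(590.3,58.2,62)), proj('w12',(590.3,59,94)), 'knob', proj('w12',(550.3,202.8,188)))
print('side e rim, tip', proj('d12',(590.3,59,94)), proj('d12',(590.3,59,62)))
a=c[100:330,180:410]; b=cv2.imread('pics/d12.png')[150:265,205:320]
cv2.imwrite('pics/c12.png',np.hstack([cv2.resize(a,(400,400),interpolation=2),cv2.resize(b,(400,400),interpolation=2)]))
plan(550.3,202.8,240,1.841)"
```

```text
pred rims a,e [277.65344733 232.02332504] [277.87543269 242.70558747] knob [277.75295509  83.65219859]
side e rim, tip [263.47037872 207.1888824 ] [263.90909553 218.59477032]
at [577.  107.7 240.8] yaw 1.841 rp [3.141 0.   ] t 32.42 | q6 new 0.08
{'tx': 98.8, 'ty': -0.3, 'tz': 0.8, 'roll': 0.0}
```

View pics/c12.png

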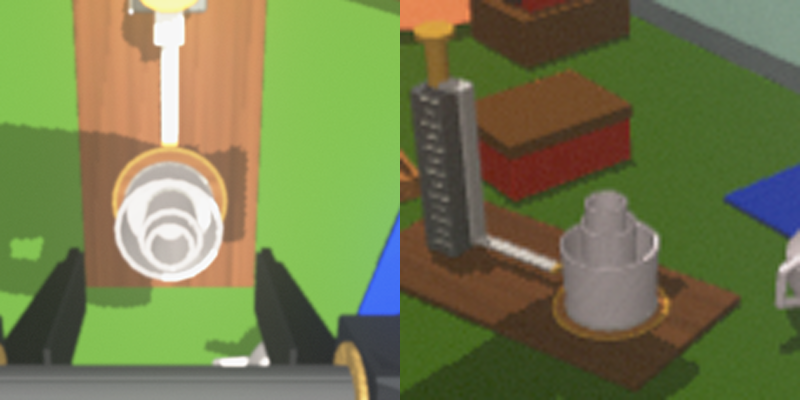

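The side view shows e's rim at crop (606,200), i.e. px (264,207.5), matching the prediction for a fully seated nest with its top rim at 94 mm. I've used all my views, so I continue numerically, starting with the flange position.

```bash
python3 -c "
from h import *
def blob(f,u,v,w=30):
    h=cv2.cvtColor(cv2.imread(f'pics/{f}.png'),cv2.COLOR_BGR2HSV)
    m=((h[...,0]>15)&(h[...,0]<34)&(h[...,1]>90)&(h[...,2]>110)).astype(np.uint8)
    n,l,st,ce=cv2.connectedComponentsWithStats(m)
    for i in range(1,n):
        if st[i,4]>60 and abs(ce[i]-[u,v]).max()<w: print(f,st[i],ce[i].round(1), ray(f,st[i,0]+st[i,2]/2-.5,st[i,1]+st[i,3]/2-.5,186).round(1))
c=cv2.imread('pics/w12.png'); print(c[84,278],c[84,268],c[84,290])
blob('w12',277.7,83.6)
plan(550.3,202.8,215,1.841)"
```

```text
[190 247 247] [187 247 247] [189 247 247]
w12 [259  57  37  12 109] [276.6  60.7] [546.5 214.7 186. ]
w12 [291  71  11  31  69] [298.3  84.2] [561.9 204.7 186. ]
at [577.  107.7 240.8] yaw 1.841 rp [3.141 0.   ] t 32.42 | q6 new 0.08
{'tx': 98.8, 'ty': -0.3, 'tz': 25.8, 'roll': 0.0}
```

```bash
python3 -c "
from h import *
c=cv2.imread('pics/w12.png').astype(int)
m=((c[...,2]>190)&(c[...,1]>170)&(c[...,2]-c[...,0]>35)).astype(np.uint8)
n,l,st,ce=cv2.connectedComponentsWithStats(m)
i=l[84,278]; print(st[i],ce[i]); ys,xs=np.where(l==i)
(u,v),r=cv2.minEnclosingCircle(np.c_[xs,ys].astype(np.float32)); print(u,v,r, ray('w12',u,v,188))
q=proj('w12',(550.3,202.8,188)); q2=proj('w12',(565.3,202.8,188)); print(np.linalg.norm(q-q2))"
```

```text
[ 253   57   48   56 1975] [276.37012658  82.38987342]
275.6056213378906 85.031005859375 28.751195907592773 [549.21103978 201.65183606 188.        ]
23.764106280343984
```

Request:
step_arm(
  moves=[
    {"tx": 8, "ty": 0, "tz": 0, "roll": 0},
    {"tx": 22, "ty": 0, "tz": 0, "roll": 0},
    {"tx": 40, "ty": 0, "tz": 0, "roll": 0},
    {"tx": 58, "ty": 0, "tz": 0, "roll": 0},
    {"tx": 75, "ty": 0, "tz": 0, "roll": 0},
    {"tx": 88, "ty": 0, "tz": 0, "roll": 0},
    {"tx": 96, "ty": 0, "tz": 0, "roll": 0},
    {"tx": 99, "ty": 0, "tz": 0, "roll": 0},
    {"tx": 99.5, "ty": 0, "tz": 5, "roll": 0},
    {"tx": 99.5, "ty": 0, "tz": 12, "roll": 0},
    {"tx": 99.5, "ty": 0, "tz": 20, "roll": 0},
    {"tx": 99.5, "ty": 0, "tz": 25, "roll": 0},
  ],
  grip=55,
)

```text
t: 33.42
eef_pos: [550.2, 203.2, 214.1]
tcp_rot: [-3.14, -0.0, 1.84]
ft_force: [-0.6, -0.1, -0.0]
opening: 0.578
grip_force: 0.0
```

Request:
step_arm(
  moves=[
    {"tx": 0, "ty": 0, "tz": 8, "roll": 0},
    {"tx": 0, "ty": 0, "tz": 20, "roll": 0},
    {"tx": 0, "ty": 0, "tz": 32, "roll": 0},
    {"tx": 0, "ty": 0, "tz": 43, "roll": 0},
    {"tx": 0, "ty": 0, "tz": 52, "roll": 0},
    {"tx": 0, "ty": 0, "tz": 59, "roll": 0},
    {"tx": 0, "ty": 0, "tz": 63, "roll": 0},
    {"tx": 0, "ty": 0, "tz": 64, "roll": 0},
    {"tx": 0, "ty": 0, "tz": 64, "roll": 0},
    {"tx": 0, "ty": 0, "tz": 64, "roll": 0},
    {"tx": 0, "ty": 0, "tz": 64, "roll": 0},
  ],
)

```text
t: 34.33
eef_pos: [550.5, 204.0, 152.2]
tcp_rot: [3.141, -0.0, 1.841]
ft_force: [0.4, -0.1, 1.3]
opening: 0.579
grip_force: 0.0
```

```bash
python3 -c "
from h import *
plan(550,203.3,148,1.841)"
```

```text
at [550.5 204.  152.2] yaw 1.841 rp [ 3.141 -0.   ] t 34.33 | q6 new 0.08
{'tx': -0.5, 'ty': -0.7, 'tz': 4.2, 'roll': -0.0}
```

Request:
step_arm(
  moves=[
    {"tx": -0.5, "ty": 0, "tz": 1.5, "roll": 0},
    {"tx": -0.5, "ty": 0, "tz": 3, "roll": 0},
    {"tx": -0.5, "ty": 0, "tz": 4, "roll": 0},
    {"tx": -0.5, "ty": 0, "tz": 4, "roll": 0},
    {"tx": -0.5, "ty": 0, "tz": 4, "roll": 0},
    {"tx": -0.5, "ty": 0, "tz": 4, "roll": 0},
  ],
)

```text
t: 34.83
eef_pos: [550.5, 203.4, 147.7]
tcp_rot: [3.141, -0.0, 1.841]
ft_force: [0.1, 0.5, -0.4]
opening: 0.582
grip_force: 0.0
```

Request:
step_arm(
  moves=[
    {"tx": 0, "ty": 0, "tz": 0, "roll": 0},
    {"tx": 0, "ty": 0, "tz": 0, "roll": 0},
    {"tx": 0, "ty": 0, "tz": 0, "roll": 0},
    {"tx": 0, "ty": 0, "tz": 0, "roll": 0},
    {"tx": 0, "ty": 0, "tz": 0, "roll": 0},
    {"tx": 0, "ty": 0, "tz": 0, "roll": 0},
    {"tx": 0, "ty": 0, "tz": 0, "roll": 0},
    {"tx": 0, "ty": 0, "tz": 0, "roll": 0},
    {"tx": 0, "ty": 0, "tz": 0, "roll": 0},
    {"tx": 0, "ty": 0, "tz": 0, "roll": 0},
    {"tx": 0, "ty": 0, "tz": 0, "roll": 0},
    {"tx": 0, "ty": 0, "tz": 0, "roll": 0},
  ],
  grip=0,
)

```text
t: 35.83
eef_pos: [549.9, 203.3, 147.6]
tcp_rot: [-3.14, -0.0, 1.841]
ft_force: [-4.8, -2.6, 2.7]
opening: 0.303
grip_force: 30.0
```

Opening 0.30 (29 mm) isn't the 16 mm neck. The tips, at 147.6 mm, are probably on the part below 149 mm. Reopen, rise and try again.

Request:
step_arm(
  moves=[
    {"tx": 0, "ty": 0, "tz": 0, "roll": 0},
    {"tx": 0, "ty": 0, "tz": 0, "roll": 0},
    {"tx": 0, "ty": 0, "tz": 0, "roll": 0},
    {"tx": 0, "ty": 0, "tz": 0, "roll": 0},
    {"tx": 0, "ty": 0, "tz": -2, "roll": 0},
    {"tx": 0, "ty": 0, "tz": -4, "roll": 0},
    {"tx": 0, "ty": 0, "tz": -4.5, "roll": 0},
    {"tx": 0, "ty": 0, "tz": -4.5, "roll": 0},
    {"tx": 0, "ty": 0, "tz": -4.5, "roll": 0},
  ],
  grip=50,
)

```text
t: 36.58
eef_pos: [550.5, 203.4, 152.2]
tcp_rot: [3.141, -0.0, 1.841]
ft_force: [0.1, 0.2, 0.6]
opening: 0.526
grip_force: 0.0
```

Request:
step_arm(
  moves=[
    {"tx": 0, "ty": 0, "tz": 0, "roll": 0},
    {"tx": 0, "ty": 0, "tz": 0, "roll": 0},
    {"tx": 0, "ty": 0, "tz": 0, "roll": 0},
    {"tx": 0, "ty": 0, "tz": 0, "roll": 0},
    {"tx": 0, "ty": 0, "tz": 0, "roll": 0},
    {"tx": 0, "ty": 0, "tz": 0, "roll": 0},
    {"tx": 0, "ty": 0, "tz": 0, "roll": 0},
    {"tx": 0, "ty": 0, "tz": 0, "roll": 0},
    {"tx": 0, "ty": 0, "tz": 0, "roll": 0},
    {"tx": 0, "ty": 0, "tz": 0, "roll": 0},
    {"tx": 0, "ty": 0, "tz": 0, "roll": 0},
    {"tx": 0, "ty": 0, "tz": 0, "roll": 0},
  ],
  grip=0,
)

```text
t: 37.58
eef_pos: [549.9, 203.3, 152.0]
tcp_rot: [-3.14, -0.0, 1.841]
ft_force: [-4.4, -1.6, 2.6]
opening: 0.305
grip_force: 30.0
```

Same opening at both heights, so the fingers are closing on the 30 mm flange. Try a small, slow test pull here and watch the force.

Request:
step_arm(
  moves=[
    {"tx": 0, "ty": 0, "tz": -0.5, "roll": 0},
    {"tx": 0, "ty": 0, "tz": -1, "roll": 0},
    {"tx": 0, "ty": 0, "tz": -1.5, "roll": 0},
    {"tx": 0, "ty": 0, "tz": -2, "roll": 0},
    {"tx": 0, "ty": 0, "tz": -2.5, "roll": 0},
    {"tx": 0, "ty": 0, "tz": -2.5, "roll": 0},
    {"tx": 0, "ty": 0, "tz": -2.5, "roll": 0},
  ],
)

```text
t: 38.17
eef_pos: [549.9, 203.3, 154.2]
tcp_rot: [-3.14, -0.0, 1.841]
ft_force: [-5.5, -1.7, -4.5]
opening: 0.301
grip_force: 30.0
```

```bash
python3 -c "
from h import *
shot('scene','s13'); shot('side','d13')
# vertical shift of pointer tip / fingers: compare pointer patch with previous frames
import itertools
for f0,f1 in(('s10','s13'),('d12','d13')):
    a=cv2.imread(f'pics/{f0}.png',0).astype(np.float32); b=cv2.imread(f'pics/{f1}.png',0).astype(np.float32)
    u,v=proj(f0,(577,106,22)); u2,v2=proj(f0,(565,148,22)); x0,x1=int(min(u,u2))-2,int(max(u,u2))+3; y0,y1=int(min(v,v2))-6,int(max(v,v2))+7
    print(f0,(x0,x1,y0,y1),cv2.phaseCorrelate(a[y0:y1,x0:x1].copy(),b[y0:y1,x0:x1].copy()), 'px per 10mm', (proj(f0,(577,106,32))-proj(f0,(577,106,22))).round(2))
"
```

```text
s10 (312, 331, 233, 249) ((0.07597137671779564, -0.76293243382211), 0.8519726626574993) px per 10mm [ 0.15 -2.42]
d12 (233, 252, 215, 233) ((0.4215979494040667, -1.58310505557502), 0.8360931409729851) px per 10mm [-0.2  -3.34]
```

The gauge follows: the tip rose about 3 mm under a load of about 7 N. Before the long pull, check the friction margin by easing home and pressing down against the stop with the same grip.

Request:
step_arm(
  moves=[
    {"tx": 0, "ty": 0, "tz": 0.5, "roll": 0},
    {"tx": 0, "ty": 0, "tz": 1, "roll": 0},
    {"tx": 0, "ty": 0, "tz": 1.5, "roll": 0},
    {"tx": 0, "ty": 0, "tz": 2, "roll": 0},
    {"tx": 0, "ty": 0, "tz": 2.5, "roll": 0},
    {"tx": 0, "ty": 0, "tz": 2.5, "roll": 0},
    {"tx": 0, "ty": 0, "tz": 2.5, "roll": 0},
  ],
)

```text
t: 38.85
eef_pos: [549.9, 203.3, 152.1]
tcp_rot: [-3.14, -0.0, 1.841]
ft_force: [-6.2, -2.9, -1.4]
opening: 0.307
grip_force: 30.0
```

Request:
step_arm(
  moves=[
    {"tx": 0, "ty": 0, "tz": 0.3, "roll": 0},
    {"tx": 0, "ty": 0, "tz": 0.6, "roll": 0},
    {"tx": 0, "ty": 0, "tz": 0.9, "roll": 0},
    {"tx": 0, "ty": 0, "tz": 1, "roll": 0},
    {"tx": 0, "ty": 0, "tz": 1, "roll": 0},
  ],
)

```text
t: 39.27
eef_pos: [550.0, 203.3, 152.0]
tcp_rot: [-3.141, -0.0, 1.841]
ft_force: [-8.4, -3.1, 8.0]
opening: 0.303
grip_force: 30.0
```

Request:
step_arm(
  moves=[
    {"tx": 0, "ty": -0.4, "tz": 0.3, "roll": 0},
    {"tx": 0, "ty": -0.8, "tz": 0.6, "roll": 0},
    {"tx": 0, "ty": -0.8, "tz": 0.9, "roll": 0},
    {"tx": 0, "ty": -0.8, "tz": 1, "roll": 0},
    {"tx": 0, "ty": -0.8, "tz": 1, "roll": 0},
  ],
)

```text
t: 39.68
eef_pos: [550.0, 203.4, 151.9]
tcp_rot: [3.14, -0.0, 1.841]
ft_force: [-7.4, -2.4, 12.7]
opening: 0.305
grip_force: 30.0
```

It holds at least 12.7 N without slipping, and the pull needs at most about 8 N. Pull up smoothly.

Request:
step_arm(
  moves=[
    {"tx": 0, "ty": 0, "tz": -1, "roll": 0},
    {"tx": 0, "ty": 0, "tz": -2, "roll": 0},
    {"tx": 0, "ty": 0, "tz": -3, "roll": 0},
    {"tx": 0, "ty": 0, "tz": -4.5, "roll": 0},
    {"tx": 0, "ty": 0, "tz": -6.5, "roll": 0},
    {"tx": 0, "ty": 0, "tz": -8.5, "roll": 0},
    {"tx": 0, "ty": 0, "tz": -10.5, "roll": 0},
    {"tx": 0, "ty": 0, "tz": -12, "roll": 0},
    {"tx": 0, "ty": 0, "tz": -12, "roll": 0},
    {"tx": 0, "ty": 0, "tz": -12, "roll": 0},
  ],
)

```text
t: 40.52
eef_pos: [549.8, 203.2, 162.3]
tcp_rot: [3.141, -0.0, 1.841]
ft_force: [-1.0, -0.6, -5.9]
opening: 0.305
grip_force: 30.0
```

```bash
cat > tip.py <<'E'
from h import *
import sys
# tip height: match pointer patch from home image (d12/s4) along vertical world shift, subpixel
def tip(f0,f1):
    a=cv2.imread(f'pics/{f0}.png',0).astype(np.float32); b=cv2.imread(f'pics/{f1}.png',0).astype(np.float32)
    pts=[proj(f0,(590.3-.2667*y+.9638*x,58.2+.9638*y+.2667*x,z)) for y in(48,85) for x in(-5,5) for z in (20,24)]
    p=np.array(pts); x0,y0=p.min(0).astype(int)-1; x1,y1=p.max(0).astype(int)+2
    T=a[y0:y1,x0:x1]; best=[]
    R=cv2.matchTemplate(cv2.resize(b,None,fx=4,fy=4,interpolation=2)[:, (x0-4)*4:(x1+4)*4], cv2.resize(a,None,fx=4,fy=4,interpolation=2)[y0*4:y1*4,x0*4:x1*4],cv2.TM_CCOEFF_NORMED)
    for dz in np.arange(-5,100,.5):
        d=proj(f0,(578,105,22+dz))-proj(f0,(578,105,22)); r=int(round((y0+d[1])*4)); c=int(round((4+d[0])*4))
        best.append((R[max(r-1,0):r+2,max(c-2,0):c+3].max(),dz))
    best.sort(reverse=True); return [(round(float(s),3),float(z)) for s,z in best[:4]]
i=sys.argv[1]
s=env.state(); print('TCP rise',round(s['eef_pos'][2]-152.0,1),'F',s['ft_force'].round(1))
shot('scene','s'+i); shot('side','d'+i)
print('scene',tip('s4','s'+i)); print('side',tip('d12','d'+i))
E
python3 tip.py 14
```

```text
TCP rise 10.3 F [-1.  -0.6 -5.9]
scene [(0.952, 9.5), (0.952, 9.0), (0.952, 8.5), (0.952, 8.0)]
side [(0.865, 10.5), (0.865, 10.0), (0.865, 9.5), (0.865, 9.0)]
```

Request:
step_arm(
  moves=[
    {"tx": 0, "ty": 0, "tz": -2, "roll": 0},
    {"tx": 0, "ty": 0, "tz": -5, "roll": 0},
    {"tx": 0, "ty": 0, "tz": -9, "roll": 0},
    {"tx": 0, "ty": 0, "tz": -13, "roll": 0},
    {"tx": 0, "ty": 0, "tz": -17, "roll": 0},
    {"tx": 0, "ty": 0, "tz": -21, "roll": 0},
    {"tx": 0, "ty": 0, "tz": -25, "roll": 0},
    {"tx": 0, "ty": 0, "tz": -28, "roll": 0},
    {"tx": 0, "ty": 0, "tz": -30, "roll": 0},
    {"tx": 0, "ty": 0, "tz": -31, "roll": 0},
    {"tx": 0, "ty": 0, "tz": -31, "roll": 0},
  ],
)

```text
t: 41.53
eef_pos: [549.8, 203.2, 193.3]
tcp_rot: [3.141, -0.0, 1.841]
ft_force: [1.9, 0.1, -7.1]
opening: 0.3
grip_force: 30.0
```

```bash
python3 tip.py 15
```

```text
TCP rise 41.3 F [ 1.9  0.1 -7.1]
scene [(0.969, 41.0), (0.969, 40.5), (0.969, 40.0), (0.969, 39.5)]
side [(0.875, 41.5), (0.875, 41.0), (0.875, 40.5), (0.875, 40.0)]
```

Tracks without slip. Up the remaining 31 mm.

Request:
step_arm(
  moves=[
    {"tx": 0, "ty": 0, "tz": -2, "roll": 0},
    {"tx": 0, "ty": 0, "tz": -5, "roll": 0},
    {"tx": 0, "ty": 0, "tz": -9, "roll": 0},
    {"tx": 0, "ty": 0, "tz": -13, "roll": 0},
    {"tx": 0, "ty": 0, "tz": -17, "roll": 0},
    {"tx": 0, "ty": 0, "tz": -21, "roll": 0},
    {"tx": 0, "ty": 0, "tz": -25, "roll": 0},
    {"tx": 0, "ty": 0, "tz": -28, "roll": 0},
    {"tx": 0, "ty": 0, "tz": -30, "roll": 0},
    {"tx": 0, "ty": 0, "tz": -31, "roll": 0},
    {"tx": 0, "ty": 0, "tz": -31, "roll": 0},
  ],
)

```text
t: 42.55
eef_pos: [549.7, 203.2, 224.3]
tcp_rot: [3.141, -0.0, 1.841]
ft_force: [3.1, 1.2, -7.5]
opening: 0.304
grip_force: 30.0
```

```bash
python3 tip.py 16; python3 -c "
from h import *
print(fit(['s16'],590.3,58.2,70,8))
# nest still seated: compare e/d/a patch with earlier side image
a=cv2.imread('pics/d12.png',0).astype(np.float32);b=cv2.imread('pics/d16.png',0).astype(np.float32)
p=proj('d12',(590.3,58.8,94)).astype(int); print('e rim diff',np.abs(a-b)[p[1]-5:p[1]+15,p[0]-7:p[0]+7].mean(), 'shift',cv2.phaseCorrelate(a[p[1]-14:p[1]+30,p[0]-18:p[0]+18].copy(),b[p[1]-14:p[1]+30,p[0]-18:p[0]+18].copy()))"
```

```text
TCP rise 72.3 F [ 3.1  1.2 -7.5]
scene [(0.964, 72.5), (0.964, 72.0), (0.964, 71.5), (0.964, 71.0)]
side [(0.925, 71.5), (0.925, 71.0), (0.925, 70.5), (0.925, 70.0)]
(array([589.3,  59.2]), np.float64(0.077))
e rim diff 11.010715 shift ((-0.13409374849482703, 0.3464933184849954), 0.5508189957083007)
```

The tip is at about 93.5 mm against the 94 mm rim. Hold for 2.5 s.

Request:
step_arm(
  moves=[
    {"tx": 0, "ty": 0, "tz": 0, "roll": 0},
    {"tx": 0, "ty": 0, "tz": 0, "roll": 0},
    {"tx": 0, "ty": 0, "tz": 0, "roll": 0},
    {"tx": 0, "ty": 0, "tz": 0, "roll": 0},
    {"tx": 0, "ty": 0, "tz": 0, "roll": 0},
    {"tx": 0, "ty": 0, "tz": 0, "roll": 0},
    {"tx": 0, "ty": 0, "tz": 0, "roll": 0},
    {"tx": 0, "ty": 0, "tz": 0, "roll": 0},
    {"tx": 0, "ty": 0, "tz": 0, "roll": 0},
    {"tx": 0, "ty": 0, "tz": 0, "roll": 0},
    {"tx": 0, "ty": 0, "tz": 0, "roll": 0},
    {"tx": 0, "ty": 0, "tz": 0, "roll": 0},
  ],
)

```text
t: 43.65
eef_pos: [549.7, 203.2, 224.2]
tcp_rot: [3.141, -0.0, 1.841]
ft_force: [3.5, -0.1, -8.9]
opening: 0.301
grip_force: 30.0
```

Request:
step_arm(
  moves=[
    {"tx": 0, "ty": 0, "tz": 0, "roll": 0},
    {"tx": 0, "ty": 0, "tz": 0, "roll": 0},
    {"tx": 0, "ty": 0, "tz": 0, "roll": 0},
    {"tx": 0, "ty": 0, "tz": 0, "roll": 0},
    {"tx": 0, "ty": 0, "tz": 0, "roll": 0},
    {"tx": 0, "ty": 0, "tz": 0, "roll": 0},
    {"tx": 0, "ty": 0, "tz": 0, "roll": 0},
    {"tx": 0, "ty": 0, "tz": 0, "roll": 0},
    {"tx": 0, "ty": 0, "tz": 0, "roll": 0},
    {"tx": 0, "ty": 0, "tz": 0, "roll": 0},
    {"tx": 0, "ty": 0, "tz": 0, "roll": 0},
    {"tx": 0, "ty": 0, "tz": 0, "roll": 0},
  ],
)

```text
t: 44.65
eef_pos: [549.7, 203.2, 224.2]
tcp_rot: [3.141, -0.0, 1.841]
ft_force: [4.7, 1.4, -8.7]
opening: 0.3
grip_force: 30.0
```

Request:
step_arm(
  moves=[
    {"tx": 0, "ty": 0, "tz": 0, "roll": 0},
    {"tx": 0, "ty": 0, "tz": 0, "roll": 0},
    {"tx": 0, "ty": 0, "tz": 0, "roll": 0},
    {"tx": 0, "ty": 0, "tz": 0, "roll": 0},
    {"tx": 0, "ty": 0, "tz": 0, "roll": 0},
    {"tx": 0, "ty": 0, "tz": 0, "roll": 0},
  ],
)

```text
t: 45.15
eef_pos: [549.7, 203.2, 224.2]
tcp_rot: [3.141, -0.0, 1.841]
ft_force: [4.9, -0.3, -7.9]
opening: 0.301
grip_force: 30.0
```

```bash
python3 tip.py 17; python3 -c "
from h import *
print(fit(['s17'],590.3,58.2,70,8))"
```

```text
TCP rise 72.2 F [ 4.9 -0.3 -7.9]
scene [(0.965, 72.5), (0.965, 72.0), (0.965, 71.5), (0.965, 71.0)]
side [(0.927, 71.5), (0.927, 71.0), (0.927, 70.5), (0.927, 70.0)]
(array([589.3,  59.2]), np.float64(0.077))
```

Steady. Ease it home (about 72 mm, with a slow finish).

Request:
step_arm(
  moves=[
    {"tx": 0, "ty": 0, "tz": 2, "roll": 0},
    {"tx": 0, "ty": 0, "tz": 5, "roll": 0},
    {"tx": 0, "ty": 0, "tz": 9, "roll": 0},
    {"tx": 0, "ty": 0, "tz": 13, "roll": 0},
    {"tx": 0, "ty": 0, "tz": 17, "roll": 0},
    {"tx": 0, "ty": 0, "tz": 21, "roll": 0},
    {"tx": 0, "ty": 0, "tz": 25, "roll": 0},
    {"tx": 0, "ty": 0, "tz": 29, "roll": 0},
    {"tx": 0, "ty": 0, "tz": 33, "roll": 0},
    {"tx": 0, "ty": 0, "tz": 37, "roll": 0},
    {"tx": 0, "ty": 0, "tz": 39, "roll": 0},
    {"tx": 0, "ty": 0, "tz": 40, "roll": 0},
  ],
)

```text
t: 46.25
eef_pos: [549.7, 203.2, 183.8]
tcp_rot: [-3.142, -0.0, 1.841]
ft_force: [4.6, 0.3, -7.1]
opening: 0.3
grip_force: 30.0
```

Request:
step_arm(
  moves=[
    {"tx": 0, "ty": 0, "tz": 2, "roll": 0},
    {"tx": 0, "ty": 0, "tz": 5, "roll": 0},
    {"tx": 0, "ty": 0, "tz": 9, "roll": 0},
    {"tx": 0, "ty": 0, "tz": 13, "roll": 0},
    {"tx": 0, "ty": 0, "tz": 17, "roll": 0},
    {"tx": 0, "ty": 0, "tz": 20, "roll": 0},
    {"tx": 0, "ty": 0, "tz": 23, "roll": 0},
    {"tx": 0, "ty": 0, "tz": 25, "roll": 0},
    {"tx": 0, "ty": 0, "tz": 27, "roll": 0},
    {"tx": 0, "ty": 0, "tz": 28, "roll": 0},
    {"tx": 0, "ty": 0, "tz": 28, "roll": 0},
  ],
)

```text
t: 47.17
eef_pos: [549.7, 203.2, 156.0]
tcp_rot: [3.142, -0.0, 1.841]
ft_force: [4.5, 1.1, -4.4]
opening: 0.304
grip_force: 30.0
```

Request:
step_arm(
  moves=[
    {"tx": 0, "ty": 0, "tz": 1, "roll": 0},
    {"tx": 0, "ty": 0, "tz": 2, "roll": 0},
    {"tx": 0, "ty": 0, "tz": 3, "roll": 0},
    {"tx": 0, "ty": 0, "tz": 4, "roll": 0},
    {"tx": 0, "ty": 0, "tz": 4.7, "roll": 0},
    {"tx": 0, "ty": 0, "tz": 5.2, "roll": 0},
    {"tx": 0, "ty": 0, "tz": 5.2, "roll": 0},
    {"tx": 0, "ty": 0, "tz": 5.2, "roll": 0},
  ],
)

```text
t: 47.83
eef_pos: [549.8, 203.3, 152.0]
tcp_rot: [3.14, -0.0, 1.841]
ft_force: [1.2, -0.3, 6.5]
opening: 0.304
grip_force: 30.0
```

```bash
python3 tip.py 18
```

```text
TCP rise -0.0 F [ 1.2 -0.3  6.5]
scene [(0.964, 0.5), (0.964, 0.0), (0.964, -0.5), (0.964, -1.0)]
side [(0.878, 1.0), (0.878, 0.5), (0.878, 0.0), (0.878, -0.5)]
```

Home and resting on the stop. Let go and back off straight up.

Request:
step_arm(
  moves=[
    {"tx": 0, "ty": 0, "tz": 0, "roll": 0},
    {"tx": 0, "ty": 0, "tz": 0, "roll": 0},
    {"tx": 0, "ty": 0, "tz": 0, "roll": 0},
    {"tx": 0, "ty": 0, "tz": 0, "roll": 0},
    {"tx": 0, "ty": 0, "tz": 0, "roll": 0},
    {"tx": 0, "ty": 0, "tz": 0, "roll": 0},
  ],
  grip=60,
)

```text
t: 48.43
eef_pos: [549.6, 203.2, 150.9]
tcp_rot: [-3.141, -0.0, 1.841]
ft_force: [-0.3, 0.1, 0.4]
opening: 0.619
grip_force: 0.0
```

Request:
step_arm(
  moves=[
    {"tx": 0, "ty": 0, "tz": -5, "roll": 0},
    {"tx": 0, "ty": 0, "tz": -15, "roll": 0},
    {"tx": 0, "ty": 0, "tz": -32, "roll": 0},
    {"tx": 0, "ty": 0, "tz": -55, "roll": 0},
    {"tx": 0, "ty": 0, "tz": -80, "roll": 0},
    {"tx": 0, "ty": 0, "tz": -100, "roll": 0},
    {"tx": 0, "ty": 0, "tz": -110, "roll": 0},
    {"tx": 0, "ty": 0, "tz": -110, "roll": 0},
    {"tx": 0, "ty": 0, "tz": -110, "roll": 0},
    {"tx": 0, "ty": 0, "tz": -110, "roll": 0},
  ],
)

```text
t: 49.27
eef_pos: [549.2, 203.1, 259.8]
tcp_rot: [-3.14, -0.0, 1.841]
ft_force: [0.8, -0.3, -0.6]
opening: 0.631
grip_force: 0.0
```

```bash
python3 tip.py 19; python3 -c "
from h import *
print(fit(['s19'],590.3,58.2,70,8))
for n,q,f0 in(('bottle',(516,367,45),'s4'),('teapot',(709,-46,50),'s4'),('lid',(708,-190,15),'s4'),('box',(684,280,30),'s4')):
    u,v=proj('s19',q).astype(int); a=cv2.imread(f'pics/{f0}.png',0)[v-25:v+25,u-25:u+25].astype(float); b=cv2.imread('pics/s19.png',0)[v-25:v+25,u-25:u+25].astype(float); print(n,cv2.phaseCorrelate(a,b))
a=cv2.imread('pics/d12.png',0).astype(float);b=cv2.imread('pics/d19.png',0).astype(float)
p=proj('d12',(590.3,58.8,80)).astype(int); s=np.s_[p[1]-14:p[1]+20,p[0]-16:p[0]+16]; print('nest',cv2.phaseCorrelate(a[s].copy(),b[s].copy()),np.abs(a-b)[s].mean())"
```

```text
TCP rise 107.8 F [ 0.8 -0.3 -0.6]
scene [(0.922, 1.5), (0.922, 1.0), (0.922, 0.5), (0.922, 0.0)]
side [(0.922, 0.0), (0.922, -0.5), (0.922, -1.0), (0.922, -1.5)]
(array([589.1,  58.9]), np.float64(0.077))
bottle ((-0.05311040780590304, -0.043374430124281105), 0.9728916746851586)
teapot ((0.045063217449165194, -0.017845130506692897), 0.9448332790383993)
lid ((-0.04301392805190574, 0.007935704623680095), 0.9559676719115856)
box ((0.05139584462866864, -0.07940800603300247), 1.01048099884642)
nest ((-0.003973300234100918, -0.4263391853620462), 0.8942438953624064) 7.002757352941177
```

Everything is in place, the gauge is home and the arm is clear, so I hand in.

```bash
python3 -c "
from cell import env
print(env.job_done())"
```

```text
the job is handed in; nothing more can be done
None
```

I handed the job in at about 49 s: all three beakers nested on the mark, bottle upright in the tray, gauge held level for over two seconds and eased home, bystanders unmoved in the last camera check; no verdict came back, and I pulled the gauge by its flange because the fingers would not close on the neck.

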